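Fetch the putty tin from behind the bottles

ROBOT

A 6-joint arm with a two-finger parallel gripper is mounted at the origin on a cart in front of the work surface, level with it; the furniture and walls round the work are solid. World frame = base frame: x ahead of the robot, y to its left, z up, the work surface at z = 0. Lengths are in mm, angles in rad, forces in N, time in s.
With the tool pointing down it reaches from about 350 to 775 mm from the base axis. Payload 7.3 kg.
Tool frame: the origin (TCP) lies at the very end of the fingers, on their centre line; the grasp point (between the pads) lies bot.grip_point_offset behind it (bot.grip_point_offset is the distance from the TCP to the grasp point, in mm); z points along the fingers, y is the line along which they close (so a half turn about z gives the same grasp; the last joint's range is limited). The gripper opens to 92 mm and grips with 3 to 60 N. Pads are 19 mm wide; open, the fingers measure 130 mm over their backs; the gripper's body (75 mm by 190 mm) begins 47 mm behind the grasp point.
Start: joints at [-1.378, 0.342, 1.524, -0, 1.275, -0.146], TCP at [174.51, -495.168, 226.741] pointing down, gripper open.
Joint ranges: [-2.53, 2.53], [-0.77, 2.02], [0.04, 2.7], [-1, 4.14], [0.28, 2.66], [-3.11, 3.11]. Speed limits (rad/s): [2.57, 2.57, 3.14, 3.14, 3.14, 3.14].

INTERFACE

Orientations are given as [roll, pitch, yaw] about the fixed x, y, z axes, in that order (R = Rz(yaw) Ry(pitch) Rx(roll)).
In Python, from plant import bot gives the robot as it stands. The module is installed in compiled form; this text tells all that it offers.
- The arm moves only by the tool carry_out, never from a script. Its argument "plan" is a list of rows, each an object of numbers: "tx", "ty", "tz": the shift along the world's x, y, z in mm; "rx", "ry", "rz": the turn, a rotation vector about the world's x, y, z in rad. A call has 1 to 12 rows; each row shifts and turns the commanded pose from where the row before left it; what a row does not reach is not made up. A row lasts 1/10 s, in which the tool goes at most 50 mm and 8.59 degrees, less where a joint would pass 70% of its speed; a pose out of reach is approached as far as the arm can. A call with a gripper value outside its range is refused whole. "gripper" is the closure, from 0 (fully open) to 1 (shut), set as the call begins (left out, the last holds). The fingers move at their own pace and stop on an object; the grip force is fixed at half the most. Time passes only in rows, so rows that do not move let the fingers close. It gives the time, the measured TCP pose, the force, the opening and the grip force at its end, in the units of the state.
- bot.get_obs(): the state, without advancing time (a new reading comes with each control period).
- bot.capture(name): name is "scene" or "top"; returns the picture (420x560x3 uint8, red, green, blue); there is no depth.
- bot.camera_model(name): a dict with "camera_matrix" (3x3 intrinsics, pixels), "R" (3x3) and "t" (3): a world point X has camera coordinates R X + t. Camera axes: x right, y down, z forward; pixel columns grow to the right and rows downward; lengths in mm; the calibration is good to about 2 mm. A picture is of the moment at which its call begins. camera_model takes no time and is no camera call.
- bot.close_job(): hands the job in; it is judged then, once.
The state is a dict: "time": time; "joint_positions": joint angles; "dq": joint speeds; "tau": joint torques, N m; "tool_pos": TCP position; "tcp_rot": TCP orientation; "contact_force": force on the tool from outside, world axes, zero at the start; "moment": the same for the moment, N m; "grip_width": finger opening in mm; "finger_force": force on a finger pad.
Only numpy, scipy, OpenCV 4.12 (cv2) and the standard library are available. Lean on these libraries where they do the work, as an engineer would, in place of code of your own. Each camera call takes 0.05 s, during which the arm holds its last target. There are 200 camera calls.

TASK

I need the putty tin that the three bottles on the plywood stand are hemming in. Before moving the tin, clear all three bottles onto the grey side mat; then set the tin in the middle of the cork disc, and only after that put each bottle back on the very mark of the stand where it stood at the start. Keep the bottles and the tin upright throughout.

Things in the scene. Friction and masses are not known exactly. Their poses are not given: they have to be found in the camera images.
- glue_bottle_centre (a point): White squeeze bottle with a red label and a long thin white nozzle, standing. 102 mm tall; round body 36 mm across up to 63 mm above its foot, 26 mm neck to 77 mm, 12 mm nozzle above. The point is on its axis, 51 mm above its foot; z is up the bottle. Grip the 36 mm body at 51 to 60 mm above the foot, so that the tall nozzle stays clear of the palm of the gripper. About 80 g.
- medium_bottle_centre (a point): All-white bottle, the widest of the three, with a ribbed white cap, standing. 97 mm tall; round body 42 mm across up to 69 mm above its foot, 26 mm cap above. The point is on its axis, 48.5 mm above its foot; z is up. About 90 g.
- paint_black_centre (a point): Slim dark paint bottle with a black cap, standing. 87 mm tall; round body 25 mm across up to 53 mm above its foot, 20 mm cap above. The point is on its axis, 43.5 mm above its foot; z is up. About 50 g.
- putty_tin_centre (a point): Low round metal tin with a yellow label on its lid, 54 mm across and 26 mm tall, standing. The point is its centre, 13 mm above its foot; z is up. About 90 g.
- stand: Fixed plywood board, 170 mm (its x) by 180 mm (its y) and 10 mm thick, with a wooden rail 9 mm wide along its far (+x) edge whose top is 28 mm above the table. Origin at the centre of its underside, on the table, z up. Flat painted round marks on its top show the four places: the tin's at (x 20, y 0) mm, the bottles' at (-42, 0), (15, 62) and (15, -62) mm; each thing starts within about 5 mm of its mark. Which bottle stands on which mark changes from start to start.
- side_mat: Fixed flat grey mat, 100 mm (its x) by 200 mm (its y), 4 mm thick, to the left or right in front of the stand: the side area, with room for three bottles in a row along its y. Origin at the centre of its underside, on the table, z up.
- cork_disc: Fixed cork disc, 80 mm across and 5 mm thick, on the other side from the mat. Origin at the centre of its underside, on the table, z up.

How it is judged:
By the outcome, as a careful person would: the job done as asked, in the order asked, and still so for the second after the job is handed in, with the robot touching nothing.
It also fails if it takes over 144 s, if anything falls off the work surface, if the arm or the gripper's body presses on something with over 40 N, if the wrist force passes 120 N, or if a joint passes its speed limit or range.

## Working session

There is one attempt and no reset: what is moved stays moved. The work goes in short steps, Python scripts to look and compute and a tool call to move; the robot and the scene stay as the last step left them, time stands still between calls to the robot, and variables do not carry over. Pictures are saved under pics/ and viewed, at most 14 in all, crops included, and the job is handed in when it is done.

Besides the shell and the picture viewer there is one more tool, called after "Request:" in YAML: its name, and indented under it one key for each argument. carry_out: Moves the arm, as the interface text tells. Its arguments: {"type":"object","properties":{"plan":{"type":"array"},"gripper":{"type":"number"}},"required":["plan"]}

```bash
mkdir -p pics
python3 - <<'E'
from plant import bot
import cv2
for n in("scene","top"):
    im=bot.capture(n); cv2.imwrite(f"pics/{n}0.png",im[:,:,::-1])
    m=bot.camera_model(n); print(n,m["camera_matrix"],m["R"],m["t"])
print(bot.get_obs(),bot.grip_point_offset)
E
```

```text
scene [[407.29766984   0.         282.74169432]
 [  0.         407.29766984 210.80128453]
 [  0.           0.           1.        ]] [[-0.81781385 -0.57537238 -0.01127552]
 [-0.41767593  0.6069204  -0.67616156]
 [ 0.39588803 -0.54826477 -0.73666709]] [465.37797216 261.55381479 933.51592952]
top [[443.20765748   0.         277.01956004]
 [  0.         443.20765748 213.50143155]
 [  0.           0.           1.        ]] [[-0.02318422 -0.99971401 -0.00586453]
 [-0.99342535  0.02369541 -0.11200266]
 [ 0.11210959  0.00322927 -0.9936906 ]] [  22.32053381  547.16345965 1024.08791834]
{'time': 0.1, 'joint_positions': array([-1.37796361e+00,  3.42613973e-01,  1.52491947e+00,  1.98332735e-05,
        1.27542774e+00, -1.45992308e-01]), 'dq': array([ 0.00088782, -0.00122363, -0.00273324, -0.00097967, -0.00162299,
        0.0011257 ]), 'tau': array([ 1.65538386e-03, -4.32001841e+01, -2.44695944e+01,  7.19266897e-02,
        5.26040350e-02, -6.30512227e-05]), 'tool_pos': array([ 174.45784462, -494.77327865,  226.13545786]), 'tcp_rot': array([-3.14024144e+00, -2.17850853e-04,  3.38819089e-01]), 'contact_force': array([-0.68975887, -0.10317202,  0.50193751]), 'moment': array([ 0.0006719 , -0.00942906,  0.02003382]), 'finger_force': 0.0, 'grip_width': 92.03433546980779} 18.8
```

View pics/scene0.png

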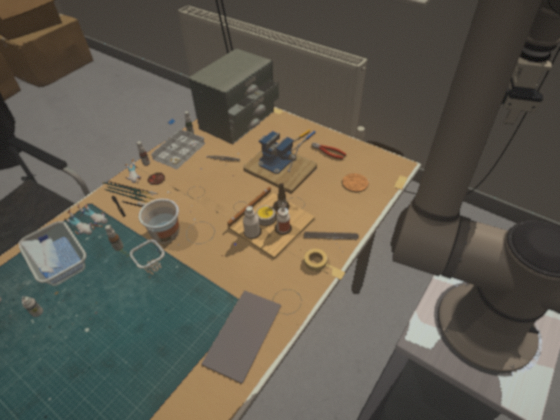

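View pics/top0.png

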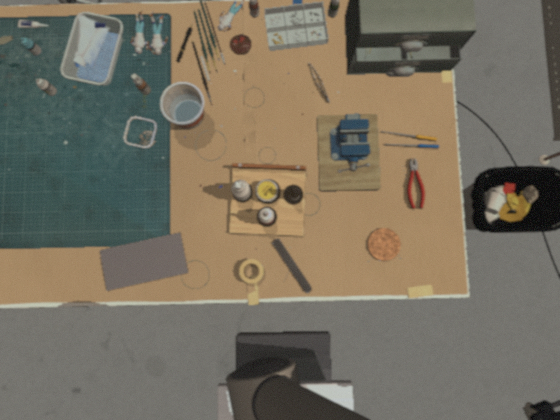

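The scene view shows the stand at about (272,222), the mat at (243,335) and the cork at (355,182). In the top view they are at (267,202), (144,262) and (383,244). Next I'll zoom in on the stand.

Run:
```python
import cv2,numpy as np
a=cv2.imread("pics/scene0.png")[175:265,220:325]; b=cv2.imread("pics/top0.png")[155:245,215:320]
f=lambda x:cv2.resize(x,None,fx=7,fy=6,interpolation=cv2.INTER_CUBIC)
for n,x in(("a",a),("b",b)):
    y=cv2.resize(x,None,fx=6,fy=6,interpolation=cv2.INTER_CUBIC); 
    o=(220,175) if n=="a" else (215,155)
    for k in range(0,105,10): cv2.putText(y,str(o[0]+k),(k*6,8),0,.35,(0,255,0)); cv2.line(y,(k*6,10),(k*6,16),(0,255,0))
    for k in range(0,90,10): cv2.putText(y,str(o[1]+k),(0,k*6+4),0,.35,(0,255,0)); cv2.line(y,(24,k*6),(30,k*6),(0,255,0))
    cv2.imwrite(f"pics/z{n}.png",cv2.convertScaleAbs(y,alpha=1.4))
```

```text
(no output)
```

View pics/za.png

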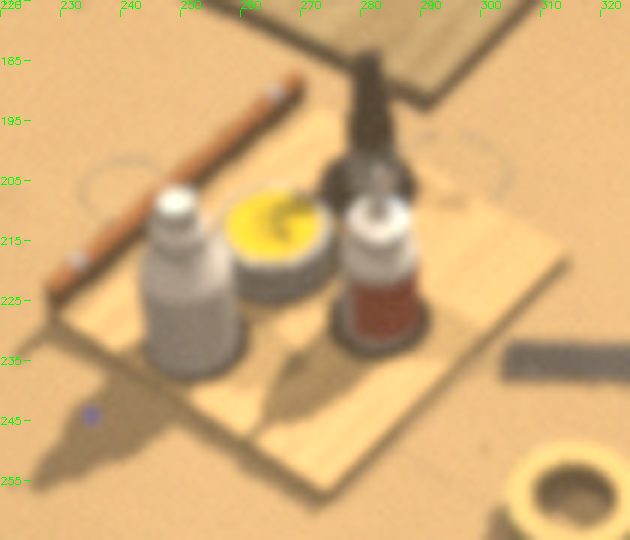

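View pics/zb.png

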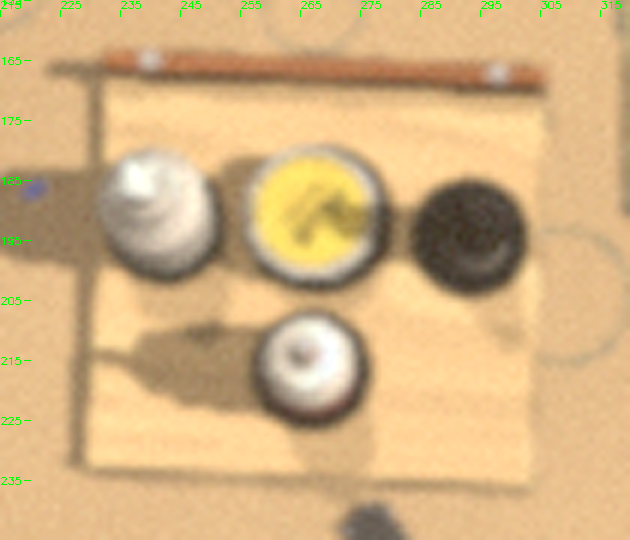

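The crops show the medium bottle on the +y mark, the glue bottle on the front mark, the black bottle on the -y mark and the tin in the middle. I'll triangulate from both views.

```bash
cat > h.py <<'E'
import numpy as np,cv2
from plant import bot
M={n:bot.camera_model(n) for n in("scene","top")}
P={n:m["camera_matrix"]@np.c_[m["R"],m["t"]] for n,m in M.items()}
def tri(s,t):
    X=cv2.triangulatePoints(P["scene"],P["top"],np.float64(s),np.float64(t)); return X[:3,0]/X[3,0]
def onz(n,uv,z):
    p=P[n]; return np.linalg.inv(p[:,[0,1,3]]+np.c_[0*p[:,:2],p[:,2]*z])@[*uv,1]
def pl(n,uv,z):
    v=onz(n,uv,z); return v[:2]/v[2]
def proj(n,X):
    v=P[n]@[*X,1]; return v[:2]/v[2]
E
python3 - <<'E'
from h import *
np.set_printoptions(precision=1,suppress=True)
c=lambda o,p:[(p[0]+.5)/6-.5+o[0],(p[1]+.5)/6-.5+o[1]]
S=lambda *p:c((220,175),p); T=lambda *p:c((215,155),p)
for n,s,t,z in [("med cap",S(177,200),T(140,180),107),("blk cap",S(368,60),T(470,228),97),("glue tip",S(377,175),T(303,352),112),("tin lid",S(275,225),T(317,212),36),
 ("FL",S(325,487),T(75,467),10),("FR",S(567,262),T(530,488),10),("railL",S(50,295),T(105,55),28),("railR",S(297,75),T(545,72),28)]:
    print(n,tri(s,t),pl("top",t,z),pl("scene",s,z))
im={n:cv2.imread(f"pics/{n}0.png") for n in P}
for n,(x,y,w,h) in dict(top=(360,220,50,50),scene=(335,168,40,30)).items():
    hsv=cv2.cvtColor(im[n],cv2.COLOR_BGR2HSV)[y:y+h,x:x+w]
    m=((hsv[...,0]<12)&(hsv[...,1]>110)).astype('u1'); k,_,st,ce=cv2.connectedComponentsWithStats(cv2.morphologyEx(m,cv2.MORPH_CLOSE,np.ones((5,5))))
    i=1+np.argmax(st[1:,4]); print("cork",n,st[i],ce[i]+[x,y],pl(n,ce[i]+[x,y],5))
for n,(x,y,w,h) in dict(top=(90,225,110,75),scene=(195,280,95,110)).items():
    hsv=cv2.cvtColor(im[n],cv2.COLOR_BGR2HSV)[y:y+h,x:x+w]
    m=((hsv[...,1]<75)).astype('u1'); k,l,st,ce=cv2.connectedComponentsWithStats(cv2.morphologyEx(m,cv2.MORPH_OPEN,np.ones((3,3))))
    i=1+np.argmax(st[1:,4]); cn=cv2.findContours((l==i).astype('u1'),0,1)[0][0]
    q=cv2.approxPolyDP(cn,6,True)[:,0]+[x,y]
    W=np.float32([pl(n,p+np.array([x,y]),4) for p in cn[:,0]]); print("mat",n,st[i],ce[i]+[x,y],cv2.minAreaRect(W)); print(q.tolist())
E
```

```text
med cap [605.7  94.7 108.4] [605.7  94.7] [607.   93.8]
blk cap [587.7 -25.8 104.9] [586.4 -27.5] [595.7 -31.2]
glue tip [541.   36.1 111.5] [539.6  35.4] [542.3  37.2]
tin lid [604.5  31.3  36. ] [604.  31.] [605.2  31.5]
FL [505.9 130.   20.1] [506.8 131.3] [510.2 124.1]
FR [495.2 -51.6   3.1] [494.  -51.7] [493.3 -45.8]
railL [672.3 115.6  22.8] [671.5 115.3] [668.4 118.5]
railR [660.8 -61.5  27.4] [660.2 -61.7] [661.  -60.8]Traceback (most recent call last):
  File "<stdin>", line 12, in <module>
    return _wrapfunc(a, 'argmax', axis=axis, out=out, **kwds)
    return bound(*args, **kwds)
ValueError: attempt to get argmax of an empty sequence
```

Run:
```python
from h import *
from scipy.optimize import least_squares
np.set_printoptions(precision=1,suppress=True)
c=lambda o,p:[(p[0]+.5)/6-.5+o[0],(p[1]+.5)/6-.5+o[1]]
S=lambda *p:c((220,175),p); T=lambda *p:c((215,155),p)
obs=[("top",T(75,467),(-85,90,10)),("top",T(530,488),(-85,-90,10)),("top",T(105,55),(85,90,28)),("top",T(545,72),(85,-90,28)),
("scene",S(325,487),(-85,90,10)),("scene",S(567,262),(-85,-90,10)),("scene",S(297,75),(85,-90,28)),
("top",T(470,237),(15,-62,10)),("top",T(311,370),(-42,0,10)),("top",T(160,217),(15,62,10)),("top",T(318,217),(20,0,10))]
def w(p,q): 
    C,s=np.cos(p[2]),np.sin(p[2]); return np.array([p[0]+C*q[0]-s*q[1],p[1]+s*q[0]+C*q[1],q[2]])
r=least_squares(lambda p:np.concatenate([proj(n,w(p,q))-u for n,u,q in obs]),[585,30,0],loss="soft_l1")
print("stand",r.x[:2],r.x[2]*57.3); print(np.concatenate([proj(n,w(r.x,q))-u for n,u,q in obs]).reshape(-1,2))
for q in [(20,0,10),(-42,0,10),(15,62,10),(15,-62,10)]: print(w(r.x,q))
im={n:cv2.imread(f"pics/{n}0.png") for n in P}
print(cv2.cvtColor(im["top"],40)[[244,244,230,250],[380,388,384,400]],cv2.cvtColor(im["top"],40)[[262,280,225],[144,60,150]],cv2.cvtColor(im["scene"],40)[[182,182],[355,385]],cv2.cvtColor(im["scene"],40)[[335,350,380],[243,200,270]])
cv2.imwrite("pics/m.png",np.hstack([cv2.resize(im["top"][225:300,90:200],None,fx=3.6,fy=3.6),cv2.resize(im["scene"][285:387,195:290],(380,408))[:270]*1]) if 0 else np.hstack([cv2.copyMakeBorder(cv2.resize(im["top"][225:300,90:200],None,fx=3,fy=3),0,81,0,0,0),cv2.resize(im["scene"][285:387,195:290],None,fx=3,fy=3)]))
```

```text
stand [585.3  33.2] -4.318195865786964
[[ 0.8 -0.2]
 [-0.6  0.1]
 [-0.5 -2.1]
 [ 0.5 -1.3]
 [-0.3  1.9]
 [ 0.7 -1. ]
 [-0.2 -0.7]
 [-0.2  0.4]
 [-0.4  0.2]
 [ 0.7  1.2]
 [-0.2  0.5]]
[605.2  31.7  10. ]
[543.4  36.3  10. ]
[604.9  93.9  10. ]
[595.5 -29.8  10. ]
[[ 13 129 170]
 [ 13 129 168]
 [ 13 131 173]
 [ 16 101 164]] [[ 10  28 110]
 [ 17 102 160]
 [ 86  69  92]] [[ 14 144 182]
 [ 17 113 171]] [[ 13  32 112]
 [ 85  69  85]
 [ 21  22 114]]
```

View pics/m.png

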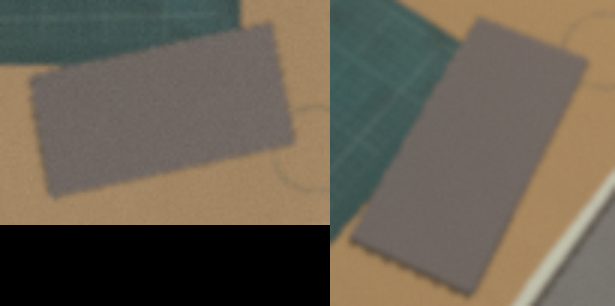

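Run:
```python
from h import *
np.set_printoptions(precision=1,suppress=True)
for t,s in zip([(30,75),(270,24),(296,144),(52,198)],[(472,295),(352,240),(480,18),(586,62)]):
    print("top",pl("top",np.array(t)/3+[90,225],4))
for s in [(480,18),(586,62),(472,295),(352,240)]: print("sc",pl("scene",(np.array(s)-[330,0])/3+[195,285],4))
im={n:cv2.imread(f"pics/{n}0.png") for n in P}
C=[]
for n,(x,y,w,h) in dict(top=(360,220,50,50),scene=(335,168,40,30)).items():
    hsv=cv2.cvtColor(im[n],cv2.COLOR_BGR2HSV)[y:y+h,x:x+w]
    m=((hsv[...,0]<16)&(hsv[...,1]>118)).astype('u1'); k,_,st,ce=cv2.connectedComponentsWithStats(cv2.morphologyEx(m,cv2.MORPH_CLOSE,np.ones((3,3))))
    i=1+np.argmax(st[1:,4]); C.append(ce[i]+[x,y]); print("cork",n,st[i],pl(n,C[-1],5))
print(tri(C[1],C[0]))
hsv=cv2.cvtColor(im["top"],40)[155:245,215:320]
m=(hsv[...,2]<75).astype('u1')[20:60,60:95]; ys,xs=np.nonzero(m); print("blk blob",xs.min()+275,xs.max()+275,ys.min()+175,ys.max()+175)
```

```text
top [471.8 440.6]
top [508.5 246.5]
top [411.5 225.5]
top [373.2 420.9]
sc [508.4 246.7]
sc [414.1 230.1]
sc [374.5 422.5]
sc [469.2 441.7]
cork top [  8   8  32  33 816] [ 470.4 -246. ]
cork scene [  7   5  27  19 390] [ 471.3 -246.6]
[ 470.6 -245.6    6.1]
blk blob 275 301 186 203
```

The measurements agree: glue (541,36), medium (606,95), black (595,-30), tin (605,31), mat centre (441,334) with yaw about 11°, and cork (471,-246). I'll carry the bottles at a fixed yaw of about 1.66, with the fingers closing roughly along x.

Request:
carry_out:
  plan:
    - {"tx": 28, "ty": 41, "rz": 0.11}
    - {"tx": 28, "ty": 41, "rz": 0.11}
    - {"tx": 28, "ty": 41, "rz": 0.11}
    - {"tx": 28, "ty": 41, "rz": 0.11}
    - {"tx": 28, "ty": 41, "rz": 0.11}
    - {"tx": 28, "ty": 41, "rz": 0.11}
    - {"tx": 28, "ty": 41, "rz": 0.11}
    - {"tx": 28, "ty": 41, "rz": 0.11}
    - {"tx": 28, "ty": 41, "rz": 0.11}
    - {"tx": 28, "ty": 41, "rz": 0.11}
    - {"tx": 28, "ty": 41, "rz": 0.11}
    - {"tx": 28, "ty": 41, "rz": 0.11}
  gripper: 0

```text
invalid input at $.plan[0]: expected keys tx, ty, tz, rx, ry, rz
```

Request:
carry_out:
  plan:
    - {"tx": 28, "ty": 41, "tz": 0, "rx": 0, "ry": 0, "rz": 0.11}
    - {"tx": 28, "ty": 41, "tz": 0, "rx": 0, "ry": 0, "rz": 0.11}
    - {"tx": 28, "ty": 41, "tz": 0, "rx": 0, "ry": 0, "rz": 0.11}
    - {"tx": 28, "ty": 41, "tz": 0, "rx": 0, "ry": 0, "rz": 0.11}
    - {"tx": 28, "ty": 41, "tz": 0, "rx": 0, "ry": 0, "rz": 0.11}
    - {"tx": 28, "ty": 41, "tz": 0, "rx": 0, "ry": 0, "rz": 0.11}
    - {"tx": 28, "ty": 41, "tz": 0, "rx": 0, "ry": 0, "rz": 0.11}
    - {"tx": 28, "ty": 41, "tz": 0, "rx": 0, "ry": 0, "rz": 0.11}
    - {"tx": 28, "ty": 41, "tz": 0, "rx": 0, "ry": 0, "rz": 0.11}
    - {"tx": 28, "ty": 41, "tz": 0, "rx": 0, "ry": 0, "rz": 0.11}
    - {"tx": 28, "ty": 41, "tz": 0, "rx": 0, "ry": 0, "rz": 0.11}
    - {"tx": 28, "ty": 41, "tz": 0, "rx": 0, "ry": 0, "rz": 0.11}
  gripper: 0

```text
time: 1.3
tool_pos: [511.1, -1.1, 226.5]
tcp_rot: [-3.141, 0.0, 1.664]
contact_force: [0.9, -0.8, 0.3]
grip_width: 91.9
finger_force: 0.0
```

Request:
carry_out:
  plan:
    - {"tx": 15, "ty": 19, "tz": 0, "rx": 0, "ry": 0, "rz": 0}
    - {"tx": 15, "ty": 19, "tz": 0, "rx": 0, "ry": 0, "rz": 0}
    - {"tx": 0, "ty": 0, "tz": -30, "rx": 0, "ry": 0, "rz": 0}
    - {"tx": 0, "ty": 0, "tz": -30, "rx": 0, "ry": 0, "rz": 0}
    - {"tx": 0, "ty": 0, "tz": 0, "rx": 0, "ry": 0, "rz": 0}
    - {"tx": 0, "ty": 0, "tz": 0, "rx": 0, "ry": 0, "rz": 0}
  gripper: 0

```text
time: 1.9
tool_pos: [540.4, 34.8, 166.9]
tcp_rot: [-3.141, -0.0, 1.659]
contact_force: [-0.2, -0.5, 0.6]
grip_width: 91.5
finger_force: 0.0
```

```bash
cat >> h.py <<'E'
def pic(name,boxes,f=4):
    out=[]
    for n,(x,y,w,h) in boxes.items():
        im=bot.capture(n)[:,:,::-1][y:y+h,x:x+w]; im=cv2.convertScaleAbs(cv2.resize(im,None,fx=f,fy=f,interpolation=cv2.INTER_CUBIC),alpha=1.4)
        out.append(im)
    H=max(i.shape[0] for i in out); cv2.imwrite("pics/"+name,np.hstack([cv2.copyMakeBorder(i,0,H-i.shape[0],0,0,0) for i in out]))
E
python3 -c "
from h import *
pic('g1.png',dict(scene=(220,150,105,115),top=(215,155,90,100)))
print(bot.get_obs()['tool_pos'])"
```

```text
[541.4069295   34.59431788 168.3257038 ]
```

View pics/g1.png

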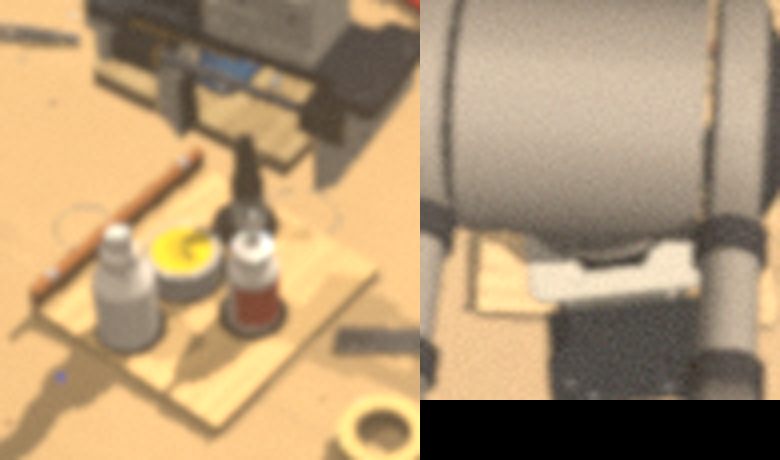

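The gripper is above the glue bottle with the fingers either side of it, at crop positions (178,130) and (325,180). I'll descend.

Request:
carry_out:
  plan:
    - {"tx": 0, "ty": 1, "tz": -30, "rx": 0, "ry": 0, "rz": 0}
    - {"tx": 0, "ty": 0, "tz": -30, "rx": 0, "ry": 0, "rz": 0}
    - {"tx": 0, "ty": 0, "tz": -30, "rx": 0, "ry": 0, "rz": 0}
    - {"tx": 0, "ty": 0, "tz": -18, "rx": 0, "ry": 0, "rz": 0}
    - {"tx": 0, "ty": 0, "tz": -10, "rx": 0, "ry": 0, "rz": 0}
    - {"tx": 0, "ty": 0, "tz": 0, "rx": 0, "ry": 0, "rz": 0}
    - {"tx": 0, "ty": 0, "tz": 0, "rx": 0, "ry": 0, "rz": 0}

```text
time: 2.7
tool_pos: [541.5, 35.7, 50.1]
tcp_rot: [3.139, 0.0, 1.659]
contact_force: [-0.1, -0.2, -0.3]
grip_width: 91.7
finger_force: 0.0
```

Request:
carry_out:
  plan:
    - {"tx": 0, "ty": 0, "tz": 0, "rx": 0, "ry": 0, "rz": 0}
    - {"tx": 0, "ty": 0, "tz": 0, "rx": 0, "ry": 0, "rz": 0}
    - {"tx": 0, "ty": 0, "tz": 0, "rx": 0, "ry": 0, "rz": 0}
    - {"tx": 0, "ty": 0, "tz": 0, "rx": 0, "ry": 0, "rz": 0}
    - {"tx": 0, "ty": 0, "tz": 0, "rx": 0, "ry": 0, "rz": 0}
    - {"tx": 0, "ty": 0, "tz": 0, "rx": 0, "ry": 0, "rz": 0}
    - {"tx": 0, "ty": 0, "tz": 0, "rx": 0, "ry": 0, "rz": 0}
    - {"tx": 0, "ty": 0, "tz": 0, "rx": 0, "ry": 0, "rz": 0}
  gripper: 1

```text
time: 3.5
tool_pos: [540.7, 35.8, 48.8]
tcp_rot: [3.141, 0.0, 1.659]
contact_force: [-0.1, -0.2, -0.7]
grip_width: 34.5
finger_force: 29.8
```

Request:
carry_out:
  plan:
    - {"tx": 0, "ty": 0, "tz": 10, "rx": 0, "ry": 0, "rz": 0}
    - {"tx": 0, "ty": 0, "tz": 20, "rx": 0, "ry": 0, "rz": 0}
    - {"tx": 0, "ty": 0, "tz": 30, "rx": 0, "ry": 0, "rz": 0}
    - {"tx": -2, "ty": 6, "tz": 30, "rx": 0, "ry": 0, "rz": 0}
    - {"tx": -4, "ty": 12, "tz": 20, "rx": 0, "ry": 0, "rz": 0}
    - {"tx": -7, "ty": 22, "tz": 10, "rx": 0, "ry": 0, "rz": 0}
    - {"tx": -10, "ty": 33, "tz": 0, "rx": 0, "ry": 0, "rz": 0}
    - {"tx": -10, "ty": 33, "tz": 0, "rx": 0, "ry": 0, "rz": 0}
    - {"tx": -10, "ty": 33, "tz": 0, "rx": 0, "ry": 0, "rz": 0}
    - {"tx": -10, "ty": 33, "tz": 0, "rx": 0, "ry": 0, "rz": 0}
    - {"tx": -10, "ty": 33, "tz": 0, "rx": 0, "ry": 0, "rz": 0}
    - {"tx": -10, "ty": 33, "tz": 0, "rx": 0, "ry": 0, "rz": 0}

```text
time: 4.7
tool_pos: [466.8, 275.1, 169.4]
tcp_rot: [3.141, -0.0, 1.659]
contact_force: [-0.1, -0.1, -1.0]
grip_width: 34.3
finger_force: 29.8
```

Request:
carry_out:
  plan:
    - {"tx": -10, "ty": 33, "tz": 0, "rx": 0, "ry": 0, "rz": 0}
    - {"tx": -10, "ty": 33, "tz": 0, "rx": 0, "ry": 0, "rz": 0}
    - {"tx": -10, "ty": 30, "tz": 0, "rx": 0, "ry": 0, "rz": 0}
    - {"tx": -7, "ty": 18, "tz": -10, "rx": 0, "ry": 0, "rz": 0}
    - {"tx": -2, "ty": 10, "tz": -20, "rx": 0, "ry": 0, "rz": 0}
    - {"tx": 0, "ty": 0, "tz": -30, "rx": 0, "ry": 0, "rz": 0}
    - {"tx": 0, "ty": 0, "tz": -30, "rx": 0, "ry": 0, "rz": 0}
    - {"tx": 0, "ty": 0, "tz": -20, "rx": 0, "ry": 0, "rz": 0}
    - {"tx": 0, "ty": 0, "tz": -9, "rx": 0, "ry": 0, "rz": 0}
    - {"tx": 0, "ty": 0, "tz": -5, "rx": 0, "ry": 0, "rz": 0}
    - {"tx": 0, "ty": 0, "tz": 0, "rx": 0, "ry": 0, "rz": 0}
    - {"tx": 0, "ty": 0, "tz": 0, "rx": 0, "ry": 0, "rz": 0}

```text
time: 5.9
tool_pos: [429.1, 398.2, 45.9]
tcp_rot: [3.14, -0.001, 1.659]
contact_force: [0.0, 0.5, -0.9]
grip_width: 33.9
finger_force: 29.8
```

Request:
carry_out:
  plan:
    - {"tx": 0, "ty": 0, "tz": -1, "rx": 0, "ry": 0, "rz": 0}
    - {"tx": 0, "ty": 0, "tz": 0, "rx": 0, "ry": 0, "rz": 0}
    - {"tx": 0, "ty": 0, "tz": 0, "rx": 0, "ry": 0, "rz": 0}

```text
time: 6.2
tool_pos: [428.7, 397.9, 44.2]
tcp_rot: [3.141, -0.0, 1.659]
contact_force: [0.1, -0.2, -1.6]
grip_width: 34.1
finger_force: 29.8
```

Request:
carry_out:
  plan:
    - {"tx": 0, "ty": 0, "tz": -1, "rx": 0, "ry": 0, "rz": 0}
    - {"tx": 0, "ty": 0, "tz": 0, "rx": 0, "ry": 0, "rz": 0}
    - {"tx": 0, "ty": 0, "tz": 0, "rx": 0, "ry": 0, "rz": 0}

```text
time: 6.5
tool_pos: [428.6, 397.9, 42.8]
tcp_rot: [3.141, -0.0, 1.659]
contact_force: [-0.2, 0.1, -0.1]
grip_width: 34.3
finger_force: 29.8
```

Request:
carry_out:
  plan:
    - {"tx": 0, "ty": 0, "tz": 0, "rx": 0, "ry": 0, "rz": 0}
    - {"tx": 0, "ty": 0, "tz": 0, "rx": 0, "ry": 0, "rz": 0}
    - {"tx": 0, "ty": 0, "tz": 0, "rx": 0, "ry": 0, "rz": 0}
    - {"tx": 0, "ty": 0, "tz": 0, "rx": 0, "ry": 0, "rz": 0}
    - {"tx": 0, "ty": 0, "tz": 0, "rx": 0, "ry": 0, "rz": 0}
    - {"tx": 0, "ty": 0, "tz": 20, "rx": 0, "ry": 0, "rz": 0}
    - {"tx": 0, "ty": 0, "tz": 40, "rx": 0, "ry": 0, "rz": 0}
    - {"tx": 0, "ty": 0, "tz": 40, "rx": 0, "ry": 0, "rz": 0}
    - {"tx": 0, "ty": 0, "tz": 40, "rx": 0, "ry": 0, "rz": 0}
  gripper: 0

```text
time: 7.4
tool_pos: [428.3, 397.7, 184.2]
tcp_rot: [-3.141, 0.0, 1.659]
contact_force: [0.4, 0.1, 0.2]
grip_width: 91.5
finger_force: 0.0
```

Request:
carry_out:
  plan:
    - {"tx": 20, "ty": -34, "tz": 0, "rx": 0, "ry": 0, "rz": 0}
    - {"tx": 20, "ty": -34, "tz": 0, "rx": 0, "ry": 0, "rz": 0}
    - {"tx": 20, "ty": -34, "tz": 0, "rx": 0, "ry": 0, "rz": 0}
    - {"tx": 20, "ty": -34, "tz": 0, "rx": 0, "ry": 0, "rz": 0}
    - {"tx": 20, "ty": -34, "tz": 0, "rx": 0, "ry": 0, "rz": 0}
    - {"tx": 20, "ty": -34, "tz": 0, "rx": 0, "ry": 0, "rz": 0}
    - {"tx": 20, "ty": -34, "tz": 0, "rx": 0, "ry": 0, "rz": 0}
    - {"tx": 20, "ty": -34, "tz": 0, "rx": 0, "ry": 0, "rz": 0}
    - {"tx": 17, "ty": -31, "tz": 0, "rx": 0, "ry": 0, "rz": 0}
    - {"tx": 0, "ty": 0, "tz": -14, "rx": 0, "ry": 0, "rz": 0}
    - {"tx": 0, "ty": 0, "tz": 0, "rx": 0, "ry": 0, "rz": 0}
    - {"tx": 0, "ty": 0, "tz": 0, "rx": 0, "ry": 0, "rz": 0}

```text
time: 8.6
tool_pos: [605.1, 95.1, 168.6]
tcp_rot: [-3.141, -0.0, 1.659]
contact_force: [-0.1, 0.1, 0.6]
grip_width: 92.2
finger_force: 0.0
```

```bash
python3 -c "
from h import *
pic('g2.png',dict(scene=(190,150,135,240)),f=2.5)
print(bot.get_obs()['tool_pos'])"
```

```text
[605.33362681  95.49097014 169.11606056]
```

View pics/g2.png

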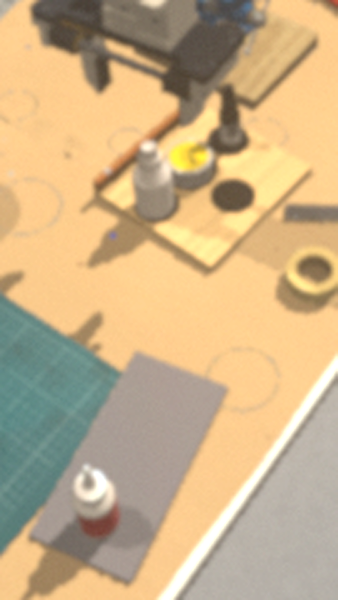

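The glue bottle stands upright on the mat, with its base at crop (100,530). The bare front mark shows at (232,195), and the gripper is over the medium bottle. Descending and gripping it.

Request:
carry_out:
  plan:
    - {"tx": 0, "ty": 0, "tz": -30, "rx": 0, "ry": 0, "rz": 0}
    - {"tx": 0, "ty": 0, "tz": -30, "rx": 0, "ry": 0, "rz": 0}
    - {"tx": 0, "ty": 0, "tz": -30, "rx": 0, "ry": 0, "rz": 0}
    - {"tx": 0, "ty": 0, "tz": -20, "rx": 0, "ry": 0, "rz": 0}
    - {"tx": 0, "ty": 0, "tz": -10, "rx": 0, "ry": 0, "rz": 0}
    - {"tx": 0, "ty": 0, "tz": 0, "rx": 0, "ry": 0, "rz": 0}
    - {"tx": 0, "ty": 0, "tz": 0, "rx": 0, "ry": 0, "rz": 0}

```text
time: 9.35
tool_pos: [606.2, 95.3, 50.0]
tcp_rot: [3.14, 0.0, 1.659]
contact_force: [0.2, -0.1, 0.3]
grip_width: 91.8
finger_force: 0.0
```

Request:
carry_out:
  plan:
    - {"tx": 0, "ty": 0, "tz": 0, "rx": 0, "ry": 0, "rz": 0}
    - {"tx": 0, "ty": 0, "tz": 0, "rx": 0, "ry": 0, "rz": 0}
    - {"tx": 0, "ty": 0, "tz": 0, "rx": 0, "ry": 0, "rz": 0}
    - {"tx": 0, "ty": 0, "tz": 0, "rx": 0, "ry": 0, "rz": 0}
    - {"tx": 0, "ty": 0, "tz": 0, "rx": 0, "ry": 0, "rz": 0}
    - {"tx": 0, "ty": 0, "tz": 0, "rx": 0, "ry": 0, "rz": 0}
    - {"tx": 0, "ty": 0, "tz": 0, "rx": 0, "ry": 0, "rz": 0}
    - {"tx": 0, "ty": 0, "tz": 0, "rx": 0, "ry": 0, "rz": 0}
  gripper: 1

```text
time: 10.15
tool_pos: [605.7, 94.9, 48.8]
tcp_rot: [3.141, 0.0, 1.659]
contact_force: [0.4, 0.3, 0.9]
grip_width: 40.3
finger_force: 30.0
```

Request:
carry_out:
  plan:
    - {"tx": 0, "ty": 0, "tz": 10, "rx": 0, "ry": 0, "rz": 0}
    - {"tx": 0, "ty": 0, "tz": 20, "rx": 0, "ry": 0, "rz": 0}
    - {"tx": 0, "ty": 0, "tz": 30, "rx": 0, "ry": 0, "rz": 0}
    - {"tx": 0, "ty": 0, "tz": 30, "rx": 0, "ry": 0, "rz": 0}
    - {"tx": -7, "ty": 10, "tz": 10, "rx": 0, "ry": 0, "rz": 0}
    - {"tx": -14, "ty": 21, "tz": 0, "rx": 0, "ry": 0, "rz": 0}
    - {"tx": -18, "ty": 26, "tz": 0, "rx": 0, "ry": 0, "rz": 0}
    - {"tx": -18, "ty": 26, "tz": 0, "rx": 0, "ry": 0, "rz": 0}
    - {"tx": -18, "ty": 26, "tz": 0, "rx": 0, "ry": 0, "rz": 0}
    - {"tx": -18, "ty": 26, "tz": 0, "rx": 0, "ry": 0, "rz": 0}
    - {"tx": -18, "ty": 26, "tz": 0, "rx": 0, "ry": 0, "rz": 0}
    - {"tx": -18, "ty": 26, "tz": 0, "rx": 0, "ry": 0, "rz": 0}

```text
time: 11.35
tool_pos: [474.4, 283.1, 148.1]
tcp_rot: [-3.14, 0.0, 1.659]
contact_force: [-0.2, 0.6, -0.9]
grip_width: 40.6
finger_force: 29.9
```

Request:
carry_out:
  plan:
    - {"tx": -18, "ty": 26, "tz": 0, "rx": 0, "ry": 0, "rz": 0}
    - {"tx": -12, "ty": 17, "tz": 0, "rx": 0, "ry": 0, "rz": 0}
    - {"tx": -6, "ty": 9, "tz": 0, "rx": 0, "ry": 0, "rz": 0}
    - {"tx": 0, "ty": 0, "tz": -15, "rx": 0, "ry": 0, "rz": 0}
    - {"tx": 0, "ty": 0, "tz": -30, "rx": 0, "ry": 0, "rz": 0}
    - {"tx": 0, "ty": 0, "tz": -30, "rx": 0, "ry": 0, "rz": 0}
    - {"tx": 0, "ty": 0, "tz": -18, "rx": 0, "ry": 0, "rz": 0}
    - {"tx": 0, "ty": 0, "tz": -9, "rx": 0, "ry": 0, "rz": 0}
    - {"tx": 0, "ty": 0, "tz": -2, "rx": 0, "ry": 0, "rz": 0}
    - {"tx": 0, "ty": 0, "tz": -1, "rx": 0, "ry": 0, "rz": 0}
    - {"tx": 0, "ty": 0, "tz": 0, "rx": 0, "ry": 0, "rz": 0}
    - {"tx": 0, "ty": 0, "tz": 0, "rx": 0, "ry": 0, "rz": 0}

```text
time: 12.55
tool_pos: [441.0, 334.1, 44.7]
tcp_rot: [3.14, -0.001, 1.659]
contact_force: [-0.5, 0.9, 0.7]
grip_width: 40.4
finger_force: 29.9
```

Request:
carry_out:
  plan:
    - {"tx": 0, "ty": 0, "tz": -1, "rx": 0, "ry": 0, "rz": 0}
    - {"tx": 0, "ty": 0, "tz": 0, "rx": 0, "ry": 0, "rz": 0}
    - {"tx": 0, "ty": 0, "tz": 0, "rx": 0, "ry": 0, "rz": 0}

```text
time: 12.85
tool_pos: [440.6, 333.9, 42.9]
tcp_rot: [3.141, -0.0, 1.659]
contact_force: [0.1, -0.8, -1.2]
grip_width: 40.4
finger_force: 29.9
```

Request:
carry_out:
  plan:
    - {"tx": 0, "ty": 0, "tz": 0, "rx": 0, "ry": 0, "rz": 0}
    - {"tx": 0, "ty": 0, "tz": 0, "rx": 0, "ry": 0, "rz": 0}
    - {"tx": 0, "ty": 0, "tz": 0, "rx": 0, "ry": 0, "rz": 0}
    - {"tx": 0, "ty": 0, "tz": 0, "rx": 0, "ry": 0, "rz": 0}
    - {"tx": 0, "ty": 0, "tz": 0, "rx": 0, "ry": 0, "rz": 0}
    - {"tx": 0, "ty": 0, "tz": 20, "rx": 0, "ry": 0, "rz": 0}
    - {"tx": 0, "ty": 0, "tz": 40, "rx": 0, "ry": 0, "rz": 0}
    - {"tx": 0, "ty": 0, "tz": 40, "rx": 0, "ry": 0, "rz": 0}
    - {"tx": 0, "ty": 0, "tz": 25, "rx": 0, "ry": 0, "rz": 0}
    - {"tx": 0, "ty": 0, "tz": 0, "rx": 0, "ry": 0, "rz": 0}
  gripper: 0

```text
time: 13.85
tool_pos: [442.4, 334.9, 171.9]
tcp_rot: [3.134, -0.003, 1.659]
contact_force: [-0.2, 0.5, -0.1]
grip_width: 91.8
finger_force: 0.0
```

```bash
python3 -c "
from h import *
pic('g3.png',dict(scene=(225,170,100,90),top=(215,155,90,90)))
print(bot.get_obs()['tool_pos'])"
```

```text
[440.47338472 333.79827015 167.86181168]
```

View pics/g3.png

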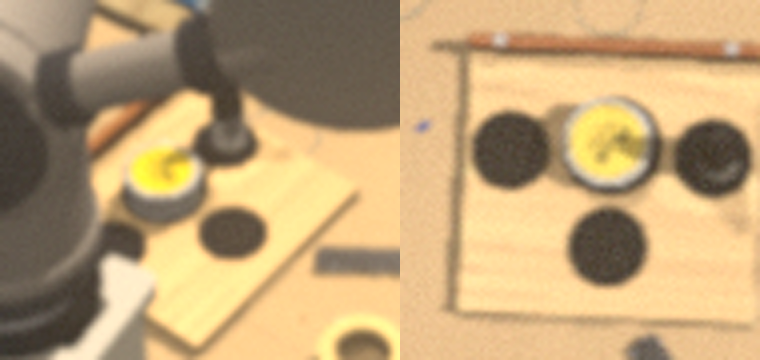

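The top view now shows two bare marks at crop (511,150) and (607,246), with the tin at (610,145) and the black bottle on its mark at (712,158). I'll refine the marks and the black bottle's position.

Run:
```python
from h import *
np.set_printoptions(precision=1,suppress=True)
im=cv2.GaussianBlur(bot.capture("top"),(3,3),0); g=im.max(2); cv2.imwrite("pics/t3.png",im[:,:,::-1])
for n,(x,y,w,h) in dict(L=(228,178,26,28),F=(250,200,30,32),R=(278,178,30,30)).items():
    m=(g[y:y+h,x:x+w]<90).astype('u1'); k,_,st,ce=cv2.connectedComponentsWithStats(m); i=1+np.argmax(st[1:,4])
    print(n,st[i],pl("top",ce[i]+[x,y],10))
h=cv2.cvtColor(im,cv2.COLOR_RGB2HSV)[175:205,250:285]; m=((h[...,1]>140)&(h[...,2]>130)&(h[...,0]>20)).astype('u1')
k,_,st,ce=cv2.connectedComponentsWithStats(cv2.morphologyEx(m,3,np.ones((5,5)))); i=1+np.argmax(st[1:,4]); print("tin",st[i],pl("top",ce[i]+[250,175],36))
s=cv2.imread("pics/scene0.png"); 
z0=cv2.imread("pics/g2.png")
for X in [(595,-30),(590,-28),(594,-33)]:
    print(X,[(proj("scene",(*X,z))-[225,170])*4 for z in(10,63,97)],[(proj("top",(*X,z))-[215,155])*4+[400,0] for z in(10,97)])
```

```text
L [  6   6  19  18 268] [604.6  92. ]
F [  8   7  18  19 259] [543.6  35.2]
R [  5   8  19  18 262] [596.2 -29.5]
tin [  9   7  15  16 180] [604.6  33.6]
(595, -30) [array([225.3, 146.7]), array([224.3,  94.9]), array([223.6,  59.7])] [array([711.2, 159. ]), array([715.7, 135.1])]
(590, -28) [array([229.4, 151.2]), array([228.5,  99.4]), array([227.9,  64.3])] [array([708.1, 167.1]), array([712.4, 143.9])]
(594, -33) [array([228.9, 144.8]), array([227.9,  93. ]), array([227.3,  57.8])] [array([716.1, 160.5]), array([721.1, 136.7])]
```

Request:
carry_out:
  plan:
    - {"tx": 14, "ty": -33, "tz": 0, "rx": 0, "ry": 0, "rz": 0}
    - {"tx": 14, "ty": -33, "tz": 0, "rx": 0, "ry": 0, "rz": 0}
    - {"tx": 14, "ty": -33, "tz": 0, "rx": 0, "ry": 0, "rz": 0}
    - {"tx": 14, "ty": -33, "tz": 0, "rx": 0, "ry": 0, "rz": 0}
    - {"tx": 14, "ty": -33, "tz": 0, "rx": 0, "ry": 0, "rz": 0}
    - {"tx": 14, "ty": -33, "tz": 0, "rx": 0, "ry": 0, "rz": 0}
    - {"tx": 14, "ty": -33, "tz": 0, "rx": 0, "ry": 0, "rz": 0}
    - {"tx": 14, "ty": -33, "tz": 0, "rx": 0, "ry": 0, "rz": 0}
    - {"tx": 14, "ty": -33, "tz": 0, "rx": 0, "ry": 0, "rz": 0}
    - {"tx": 14, "ty": -33, "tz": 0, "rx": 0, "ry": 0, "rz": 0}
    - {"tx": 10, "ty": -24, "tz": 0, "rx": 0, "ry": 0, "rz": 0}
    - {"tx": 4.5, "ty": -10, "tz": 0, "rx": 0, "ry": 0, "rz": 0}

```text
time: 15.2
tool_pos: [594.8, -32.4, 165.7]
tcp_rot: [-3.139, -0.0, 1.656]
contact_force: [-0.8, 0.6, 0.7]
grip_width: 92.1
finger_force: 0.0
```

Request:
carry_out:
  plan:
    - {"tx": 0, "ty": 0, "tz": -20, "rx": 0, "ry": 0, "rz": 0}
    - {"tx": 0, "ty": 0, "tz": -30, "rx": 0, "ry": 0, "rz": 0}
    - {"tx": 0, "ty": 0, "tz": -30, "rx": 0, "ry": 0, "rz": 0}
    - {"tx": 0, "ty": 0, "tz": -25, "rx": 0, "ry": 0, "rz": 0}
    - {"tx": 0, "ty": 0, "tz": -20, "rx": 0, "ry": 0, "rz": 0}
    - {"tx": 0, "ty": 0, "tz": -7, "rx": 0, "ry": 0, "rz": 0}
    - {"tx": 0, "ty": 0, "tz": 0, "rx": 0, "ry": 0, "rz": 0}
    - {"tx": 0, "ty": 0, "tz": 0, "rx": 0, "ry": 0, "rz": 0}

```text
time: 16.0
tool_pos: [595.3, -29.9, 36.3]
tcp_rot: [3.141, 0.0, 1.659]
contact_force: [0.3, 0.7, 0.0]
grip_width: 92.0
finger_force: 0.0
```

Request:
carry_out:
  plan:
    - {"tx": 0, "ty": 0, "tz": 0, "rx": 0, "ry": 0, "rz": 0}
    - {"tx": 0, "ty": 0, "tz": 0, "rx": 0, "ry": 0, "rz": 0}
    - {"tx": 0, "ty": 0, "tz": 0, "rx": 0, "ry": 0, "rz": 0}
    - {"tx": 0, "ty": 0, "tz": 0, "rx": 0, "ry": 0, "rz": 0}
    - {"tx": 0, "ty": 0, "tz": 0, "rx": 0, "ry": 0, "rz": 0}
    - {"tx": 0, "ty": 0, "tz": 0, "rx": 0, "ry": 0, "rz": 0}
    - {"tx": 0, "ty": 0, "tz": 0, "rx": 0, "ry": 0, "rz": 0}
    - {"tx": 0, "ty": 0, "tz": 0, "rx": 0, "ry": 0, "rz": 0}
    - {"tx": 0, "ty": 0, "tz": 0, "rx": 0, "ry": 0, "rz": 0}
  gripper: 1

```text
time: 16.9
tool_pos: [595.1, -30.2, 35.7]
tcp_rot: [3.141, 0.0, 1.659]
contact_force: [0.7, 0.1, -0.2]
grip_width: 24.4
finger_force: 16.3
```

Request:
carry_out:
  plan:
    - {"tx": 0, "ty": 0, "tz": 0, "rx": 0, "ry": 0, "rz": 0}
    - {"tx": 0, "ty": 0, "tz": 10, "rx": 0, "ry": 0, "rz": 0}
    - {"tx": 0, "ty": 0, "tz": 20, "rx": 0, "ry": 0, "rz": 0}
    - {"tx": 0, "ty": 0, "tz": 30, "rx": 0, "ry": 0, "rz": 0}
    - {"tx": 0, "ty": 0, "tz": 20, "rx": 0, "ry": 0, "rz": 0}
    - {"tx": -5, "ty": 10, "tz": 10, "rx": 0, "ry": 0, "rz": 0}
    - {"tx": -10, "ty": 20, "tz": 0, "rx": 0, "ry": 0, "rz": 0}
    - {"tx": -14, "ty": 30, "tz": 0, "rx": 0, "ry": 0, "rz": 0}
    - {"tx": -14, "ty": 30, "tz": 0, "rx": 0, "ry": 0, "rz": 0}
    - {"tx": -14, "ty": 30, "tz": 0, "rx": 0, "ry": 0, "rz": 0}
    - {"tx": -14, "ty": 30, "tz": 0, "rx": 0, "ry": 0, "rz": 0}
    - {"tx": -14, "ty": 30, "tz": 0, "rx": 0, "ry": 0, "rz": 0}

```text
time: 18.1
tool_pos: [508.4, 151.4, 125.6]
tcp_rot: [-3.141, -0.0, 1.659]
contact_force: [0.5, 0.5, -0.4]
grip_width: 24.1
finger_force: 29.9
```

Request:
carry_out:
  plan:
    - {"tx": -14, "ty": 30, "tz": 0, "rx": 0, "ry": 0, "rz": 0}
    - {"tx": -14, "ty": 30, "tz": 0, "rx": 0, "ry": 0, "rz": 0}
    - {"tx": -14, "ty": 30, "tz": 0, "rx": 0, "ry": 0, "rz": 0}
    - {"tx": -10, "ty": 20, "tz": 0, "rx": 0, "ry": 0, "rz": 0}
    - {"tx": -5, "ty": 10, "tz": 0, "rx": 0, "ry": 0, "rz": 0}
    - {"tx": 0, "ty": 0, "tz": -15, "rx": 0, "ry": 0, "rz": 0}
    - {"tx": 0, "ty": 0, "tz": -30, "rx": 0, "ry": 0, "rz": 0}
    - {"tx": 0, "ty": 0, "tz": -25, "rx": 0, "ry": 0, "rz": 0}
    - {"tx": 0, "ty": 0, "tz": -15, "rx": 0, "ry": 0, "rz": 0}
    - {"tx": 0, "ty": 0, "tz": -9, "rx": 0, "ry": 0, "rz": 0}
    - {"tx": 0, "ty": 0, "tz": 0, "rx": 0, "ry": 0, "rz": 0}
    - {"tx": 0, "ty": 0, "tz": 0, "rx": 0, "ry": 0, "rz": 0}

```text
time: 19.3
tool_pos: [453.3, 269.8, 32.2]
tcp_rot: [3.141, -0.0, 1.659]
contact_force: [-0.1, -0.5, -0.2]
grip_width: 24.1
finger_force: 29.9
```

Request:
carry_out:
  plan:
    - {"tx": 0, "ty": 0, "tz": -1, "rx": 0, "ry": 0, "rz": 0}
    - {"tx": 0, "ty": 0, "tz": -1, "rx": 0, "ry": 0, "rz": 0}
    - {"tx": 0, "ty": 0, "tz": 0, "rx": 0, "ry": 0, "rz": 0}
    - {"tx": 0, "ty": 0, "tz": 0, "rx": 0, "ry": 0, "rz": 0}

```text
time: 19.7
tool_pos: [453.1, 269.9, 30.0]
tcp_rot: [3.141, -0.0, 1.659]
contact_force: [0.1, -0.3, -1.4]
grip_width: 24.2
finger_force: 29.9
```

Request:
carry_out:
  plan:
    - {"tx": 0, "ty": 0, "tz": -1, "rx": 0, "ry": 0, "rz": 0}
    - {"tx": 0, "ty": 0, "tz": 0, "rx": 0, "ry": 0, "rz": 0}
    - {"tx": 0, "ty": 0, "tz": 0, "rx": 0, "ry": 0, "rz": 0}

```text
time: 20.0
tool_pos: [453.3, 270.0, 29.5]
tcp_rot: [3.141, -0.0, 1.659]
contact_force: [-1.1, -0.5, 6.3]
grip_width: 24.1
finger_force: 30.0
```

Request:
carry_out:
  plan:
    - {"tx": 0, "ty": 0, "tz": 0, "rx": 0, "ry": 0, "rz": 0}
    - {"tx": 0, "ty": 0, "tz": 0, "rx": 0, "ry": 0, "rz": 0}
    - {"tx": 0, "ty": 0, "tz": 0, "rx": 0, "ry": 0, "rz": 0}
    - {"tx": 0, "ty": 0, "tz": 0, "rx": 0, "ry": 0, "rz": 0}
    - {"tx": 0, "ty": 0, "tz": 0, "rx": 0, "ry": 0, "rz": 0}
    - {"tx": 0, "ty": 0, "tz": 20, "rx": 0, "ry": 0, "rz": 0}
    - {"tx": 0, "ty": 0, "tz": 40, "rx": 0, "ry": 0, "rz": 0}
    - {"tx": 0, "ty": 0, "tz": 40, "rx": 0, "ry": 0, "rz": 0}
    - {"tx": 0, "ty": 0, "tz": 30, "rx": 0, "ry": 0, "rz": 0}
    - {"tx": 0, "ty": 0, "tz": 0, "rx": 0, "ry": 0, "rz": 0}
  gripper: 0

```text
time: 21.0
tool_pos: [455.3, 270.8, 163.1]
tcp_rot: [3.133, -0.003, 1.659]
contact_force: [-0.2, -0.6, 0.1]
grip_width: 91.3
finger_force: 0.0
```

Request:
carry_out:
  plan:
    - {"tx": 12.6, "ty": -19.8, "tz": 0, "rx": 0, "ry": 0, "rz": -0.14}
    - {"tx": 12.6, "ty": -19.8, "tz": 0, "rx": 0, "ry": 0, "rz": -0.14}
    - {"tx": 12.6, "ty": -19.8, "tz": 0, "rx": 0, "ry": 0, "rz": -0.14}
    - {"tx": 12.6, "ty": -19.8, "tz": 0, "rx": 0, "ry": 0, "rz": -0.14}
    - {"tx": 12.6, "ty": -19.8, "tz": 0, "rx": 0, "ry": 0, "rz": -0.14}
    - {"tx": 12.6, "ty": -19.8, "tz": 0, "rx": 0, "ry": 0, "rz": -0.14}
    - {"tx": 12.6, "ty": -19.8, "tz": 0, "rx": 0, "ry": 0, "rz": -0.14}
    - {"tx": 12.6, "ty": -19.8, "tz": 0, "rx": 0, "ry": 0, "rz": -0.14}
    - {"tx": 12.6, "ty": -19.8, "tz": 0, "rx": 0, "ry": 0, "rz": -0.14}
    - {"tx": 12.6, "ty": -19.8, "tz": 0, "rx": 0, "ry": 0, "rz": -0.14}
    - {"tx": 12.6, "ty": -19.8, "tz": 0, "rx": 0, "ry": 0, "rz": -0.14}
    - {"tx": 12.6, "ty": -19.8, "tz": 0, "rx": 0, "ry": 0, "rz": -0.14}

```text
time: 22.2
tool_pos: [604.2, 31.4, 157.5]
tcp_rot: [-3.142, 0.002, -0.027]
contact_force: [0.1, -1.4, 0.6]
grip_width: 92.0
finger_force: 0.0
```

Request:
carry_out:
  plan:
    - {"tx": 0, "ty": 0, "tz": -30, "rx": 0, "ry": 0, "rz": 0}
    - {"tx": 0, "ty": 0, "tz": -30, "rx": 0, "ry": 0, "rz": 0}
    - {"tx": 0, "ty": 0, "tz": 0, "rx": 0, "ry": 0, "rz": 0}
    - {"tx": 0, "ty": 0, "tz": 0, "rx": 0, "ry": 0, "rz": 0}

```text
time: 22.6
tool_pos: [603.8, 32.3, 98.2]
tcp_rot: [-3.142, 0.002, -0.021]
contact_force: [1.1, 0.6, 1.5]
grip_width: 91.5
finger_force: 0.0
```

```bash
python3 -c "
from h import *
pic('g4.png',dict(scene=(190,150,135,240)),f=2.5)
print(bot.get_obs()['tool_pos'])"
```

```text
[604.71422204  32.30519422  99.47107263]
```

View pics/g4.png

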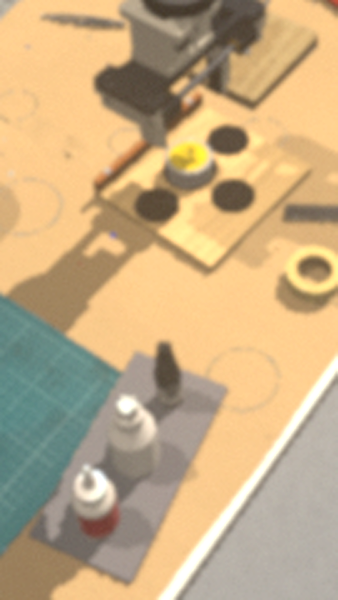

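All three bottles stand upright on the mat and all the stand's bottle marks are bare. The gripper straddles the tin, so I'll descend and grip it.

Request:
carry_out:
  plan:
    - {"tx": 0, "ty": 0, "tz": -25, "rx": 0, "ry": 0, "rz": 0}
    - {"tx": 0, "ty": 0, "tz": -25, "rx": 0, "ry": 0, "rz": 0}
    - {"tx": 0, "ty": 0, "tz": -20, "rx": 0, "ry": 0, "rz": 0}
    - {"tx": 0, "ty": 0, "tz": -10, "rx": 0, "ry": 0, "rz": 0}
    - {"tx": 0, "ty": 0, "tz": -4, "rx": 0, "ry": 0, "rz": 0}
    - {"tx": 0, "ty": 0, "tz": 0, "rx": 0, "ry": 0, "rz": 0}
    - {"tx": 0, "ty": 0, "tz": 0, "rx": 0, "ry": 0, "rz": 0}

```text
time: 23.35
tool_pos: [605.1, 32.2, 16.1]
tcp_rot: [3.141, -0.002, -0.021]
contact_force: [0.9, -0.5, -0.4]
grip_width: 91.8
finger_force: 0.0
```

Request:
carry_out:
  plan:
    - {"tx": 0, "ty": 0, "tz": 0, "rx": 0, "ry": 0, "rz": 0}
    - {"tx": 0, "ty": 0, "tz": 0, "rx": 0, "ry": 0, "rz": 0}
    - {"tx": 0, "ty": 0, "tz": 0, "rx": 0, "ry": 0, "rz": 0}
    - {"tx": 0, "ty": 0, "tz": 0, "rx": 0, "ry": 0, "rz": 0}
    - {"tx": 0, "ty": 0, "tz": 0, "rx": 0, "ry": 0, "rz": 0}
    - {"tx": 0, "ty": 0, "tz": 0, "rx": 0, "ry": 0, "rz": 0}
    - {"tx": 0, "ty": 0, "tz": 0, "rx": 0, "ry": 0, "rz": 0}
  gripper: 1

```text
time: 24.05
tool_pos: [604.2, 32.2, 14.7]
tcp_rot: [3.141, 0.0, -0.021]
contact_force: [-0.5, 0.5, 0.7]
grip_width: 52.0
finger_force: 30.0
```

Run:
```python
from h import *
np.set_printoptions(precision=1,suppress=True)
im=cv2.GaussianBlur(bot.capture("scene"),(3,3),0); g=im.max(2)
for n,(u,v) in dict(L=(157,205),F=(232,195),R=(228,138)).items():
    x,y=190+int(u/2.5)-12,150+int(v/2.5)-9
    m=(g[y:y+18,x:x+24]<85).astype('u1'); k,_,st,ce=cv2.connectedComponentsWithStats(m); i=1+np.argmax(st[1:,4])
    print(n,st[i],pl("scene",ce[i]+[x,y],10))
o=bot.get_obs(); print(o["tool_pos"],o["tcp_rot"],o["contact_force"])
```

```text
L [  5   2  17  13 171] [606.4  89.9]
F [  6   4  15  11 130] [545.5  33.5]
R [ 8  5 11 10 85] [596.  -34.3]
[604.2  32.2  14.7] [ 3.1  0.  -0. ] [ 0.1 -0.9  0.5]
```

Request:
carry_out:
  plan:
    - {"tx": 0, "ty": 0, "tz": 10, "rx": 0, "ry": 0, "rz": 0}
    - {"tx": 0, "ty": 0, "tz": 20, "rx": 0, "ry": 0, "rz": 0}
    - {"tx": 0, "ty": 0, "tz": 30, "rx": 0, "ry": 0, "rz": 0}
    - {"tx": 0, "ty": 0, "tz": 30, "rx": 0, "ry": 0, "rz": 0}
    - {"tx": -6, "ty": -12, "tz": 10, "rx": 0, "ry": 0, "rz": 0}
    - {"tx": -11, "ty": -23, "tz": 0, "rx": 0, "ry": 0, "rz": 0}
    - {"tx": -13, "ty": -27, "tz": 0, "rx": 0, "ry": 0, "rz": 0}
    - {"tx": -13, "ty": -27, "tz": 0, "rx": 0, "ry": 0, "rz": 0}
    - {"tx": -13, "ty": -27, "tz": 0, "rx": 0, "ry": 0, "rz": 0}
    - {"tx": -13, "ty": -27, "tz": 0, "rx": 0, "ry": 0, "rz": 0}
    - {"tx": -13, "ty": -27, "tz": 0, "rx": 0, "ry": 0, "rz": 0}
    - {"tx": -13, "ty": -27, "tz": 0, "rx": 0, "ry": 0, "rz": 0}

```text
time: 25.3
tool_pos: [507.5, -166.2, 114.2]
tcp_rot: [-3.141, 0.001, -0.021]
contact_force: [-0.2, -0.9, -0.7]
grip_width: 52.1
finger_force: 30.0
```

Request:
carry_out:
  plan:
    - {"tx": -13, "ty": -27, "tz": 0, "rx": 0, "ry": 0, "rz": 0}
    - {"tx": -13, "ty": -27, "tz": 0, "rx": 0, "ry": 0, "rz": 0}
    - {"tx": -8, "ty": -18, "tz": 0, "rx": 0, "ry": 0, "rz": 0}
    - {"tx": -4.5, "ty": -9, "tz": 0, "rx": 0, "ry": 0, "rz": 0}
    - {"tx": 0, "ty": 0, "tz": -20, "rx": 0, "ry": 0, "rz": 0}
    - {"tx": 0, "ty": 0, "tz": -30, "rx": 0, "ry": 0, "rz": 0}
    - {"tx": 0, "ty": 0, "tz": -25, "rx": 0, "ry": 0, "rz": 0}
    - {"tx": 0, "ty": 0, "tz": -18, "rx": 0, "ry": 0, "rz": 0}
    - {"tx": 0, "ty": 0, "tz": -9, "rx": 0, "ry": 0, "rz": 0}
    - {"tx": 0, "ty": 0, "tz": 0, "rx": 0, "ry": 0, "rz": 0}
    - {"tx": 0, "ty": 0, "tz": 0, "rx": 0, "ry": 0, "rz": 0}

```text
time: 26.4
tool_pos: [471.0, -245.9, 13.3]
tcp_rot: [3.141, -0.001, -0.021]
contact_force: [0.1, -0.7, -0.3]
grip_width: 52.1
finger_force: 30.0
```

Request:
carry_out:
  plan:
    - {"tx": 0, "ty": 0, "tz": -1, "rx": 0, "ry": 0, "rz": 0}
    - {"tx": 0, "ty": 0, "tz": -1, "rx": 0, "ry": 0, "rz": 0}
    - {"tx": 0, "ty": 0, "tz": 0, "rx": 0, "ry": 0, "rz": 0}
    - {"tx": 0, "ty": 0, "tz": 0, "rx": 0, "ry": 0, "rz": 0}

```text
time: 26.8
tool_pos: [470.8, -245.8, 11.0]
tcp_rot: [3.141, -0.0, -0.021]
contact_force: [-0.5, -0.5, -1.4]
grip_width: 51.9
finger_force: 30.0
```

Request:
carry_out:
  plan:
    - {"tx": 0, "ty": 0, "tz": -1, "rx": 0, "ry": 0, "rz": 0}
    - {"tx": 0, "ty": 0, "tz": 0, "rx": 0, "ry": 0, "rz": 0}
    - {"tx": 0, "ty": 0, "tz": 0, "rx": 0, "ry": 0, "rz": 0}

```text
time: 27.1
tool_pos: [470.7, -245.8, 9.7]
tcp_rot: [3.141, -0.0, -0.021]
contact_force: [0.8, 0.0, -0.2]
grip_width: 52.0
finger_force: 30.0
```

Request:
carry_out:
  plan:
    - {"tx": 0, "ty": 0, "tz": 0, "rx": 0, "ry": 0, "rz": 0}
    - {"tx": 0, "ty": 0, "tz": 0, "rx": 0, "ry": 0, "rz": 0}
    - {"tx": 0, "ty": 0, "tz": 0, "rx": 0, "ry": 0, "rz": 0}
    - {"tx": 0, "ty": 0, "tz": 0, "rx": 0, "ry": 0, "rz": 0}
    - {"tx": 0, "ty": 0, "tz": 0, "rx": 0, "ry": 0, "rz": 0}
    - {"tx": 0, "ty": 0, "tz": 20, "rx": 0, "ry": 0, "rz": 0}
    - {"tx": 0, "ty": 0, "tz": 40, "rx": 0, "ry": 0, "rz": 0}
    - {"tx": 0, "ty": 0, "tz": 40, "rx": 0, "ry": 0, "rz": 0}
    - {"tx": 0, "ty": 0, "tz": 40, "rx": 0, "ry": 0, "rz": 0}
    - {"tx": 0, "ty": 0, "tz": 10, "rx": 0, "ry": 0, "rz": 0}
    - {"tx": 0, "ty": 0, "tz": 0, "rx": 0, "ry": 0, "rz": 0}
    - {"tx": 0, "ty": 0, "tz": 0, "rx": 0, "ry": 0, "rz": 0}
  gripper: 0

```text
time: 28.3
tool_pos: [470.1, -245.3, 158.6]
tcp_rot: [-3.141, 0.002, -0.021]
contact_force: [0.0, 0.1, 0.1]
grip_width: 91.7
finger_force: 0.0
```

Request:
carry_out:
  plan:
    - {"tx": -1.4, "ty": 42.9, "tz": 0, "rx": 0, "ry": 0, "rz": 0.14}
    - {"tx": -1.4, "ty": 42.9, "tz": 0, "rx": 0, "ry": 0, "rz": 0.14}
    - {"tx": -1.4, "ty": 42.9, "tz": 0, "rx": 0, "ry": 0, "rz": 0.14}
    - {"tx": -1.4, "ty": 42.9, "tz": 0, "rx": 0, "ry": 0, "rz": 0.14}
    - {"tx": -1.4, "ty": 42.9, "tz": 0, "rx": 0, "ry": 0, "rz": 0.14}
    - {"tx": -1.4, "ty": 42.9, "tz": 0, "rx": 0, "ry": 0, "rz": 0.14}
    - {"tx": -1.4, "ty": 42.9, "tz": 0, "rx": 0, "ry": 0, "rz": 0.14}
    - {"tx": -1.4, "ty": 42.9, "tz": 0, "rx": 0, "ry": 0, "rz": 0.14}
    - {"tx": -1.4, "ty": 42.9, "tz": 0, "rx": 0, "ry": 0, "rz": 0.14}
    - {"tx": -1.4, "ty": 42.9, "tz": 0, "rx": 0, "ry": 0, "rz": 0.14}
    - {"tx": -1.4, "ty": 42.9, "tz": 0, "rx": 0, "ry": 0, "rz": 0.14}
    - {"tx": -1.4, "ty": 42.9, "tz": 0, "rx": 0, "ry": 0, "rz": 0.14}

```text
time: 29.5
tool_pos: [452.5, 270.4, 157.5]
tcp_rot: [-3.138, 0.001, 1.665]
contact_force: [0.4, -0.1, -0.1]
grip_width: 91.8
finger_force: 0.0
```

Run:
```python
from h import *
np.set_printoptions(precision=1,suppress=True)
pic('g5.png',dict(scene=(200,150,180,230),top=(215,155,200,130)),f=2)
im=cv2.GaussianBlur(bot.capture("top"),(3,3),0); g=im.max(2)
for n,(x,y,w,h) in dict(L=(228,178,26,28),F=(250,200,30,32),R=(278,178,30,30)).items():
    m=(g[y:y+h,x:x+w]<90).astype('u1'); k,_,st,ce=cv2.connectedComponentsWithStats(m); i=1+np.argmax(st[1:,4]); print(n,st[i],pl("top",ce[i]+[x,y],10))
h=cv2.cvtColor(im,cv2.COLOR_RGB2HSV)[220:270,360:410]; m=((h[...,1]>140)&(h[...,2]>130)&(h[...,0]>20)).astype('u1')
k,_,st,ce=cv2.connectedComponentsWithStats(cv2.morphologyEx(m,3,np.ones((5,5)))); i=1+np.argmax(st[1:,4]); print("tin",st[i],pl("top",ce[i]+[360,220],31))
o=bot.get_obs(); print(o["tool_pos"],o["tcp_rot"])
```

```text
L [  6   6  18  18 248] [604.6  93.4]
F [  8   8  18  18 257] [543.3  35.2]
R [  7   8  17  18 247] [596.3 -30.5]
tin [ 18  16  16  16 197] [ 470.9 -243.9]
[452.4 270.7 157.4] [-3.1  0.   1.7]
```

View pics/g5.png

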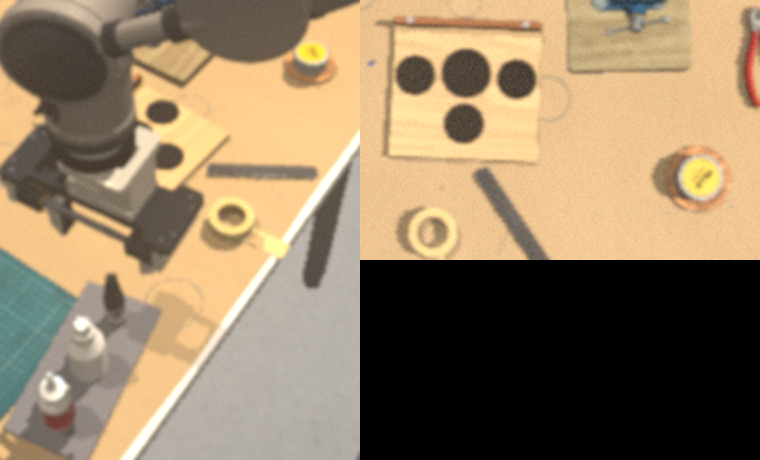

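The tin sits centred on the cork at top-crop (700,178), and the three bottles are still upright on the mat. I'll pick up the black bottle.

Request:
carry_out:
  plan:
    - {"tx": 0.5, "ty": -0.5, "tz": -20, "rx": 0, "ry": 0, "rz": 0}
    - {"tx": 0, "ty": 0, "tz": -30, "rx": 0, "ry": 0, "rz": 0}
    - {"tx": 0, "ty": 0, "tz": -30, "rx": 0, "ry": 0, "rz": 0}
    - {"tx": 0, "ty": 0, "tz": -25, "rx": 0, "ry": 0, "rz": 0}
    - {"tx": 0, "ty": 0, "tz": -15, "rx": 0, "ry": 0, "rz": 0}
    - {"tx": 0, "ty": 0, "tz": -8, "rx": 0, "ry": 0, "rz": 0}
    - {"tx": 0, "ty": 0, "tz": 0, "rx": 0, "ry": 0, "rz": 0}
    - {"tx": 0, "ty": 0, "tz": 0, "rx": 0, "ry": 0, "rz": 0}

```text
time: 30.45
tool_pos: [454.7, 268.1, 31.9]
tcp_rot: [3.141, 0.0, 1.658]
contact_force: [0.1, -0.3, -0.1]
grip_width: 91.7
finger_force: 0.0
```

Request:
carry_out:
  plan:
    - {"tx": 0, "ty": 0, "tz": 0, "rx": 0, "ry": 0, "rz": 0}
    - {"tx": 0, "ty": 0, "tz": 0, "rx": 0, "ry": 0, "rz": 0}
    - {"tx": 0, "ty": 0, "tz": 0, "rx": 0, "ry": 0, "rz": 0}
    - {"tx": 0, "ty": 0, "tz": 0, "rx": 0, "ry": 0, "rz": 0}
    - {"tx": 0, "ty": 0, "tz": 0, "rx": 0, "ry": 0, "rz": 0}
    - {"tx": 0, "ty": 0, "tz": 0, "rx": 0, "ry": 0, "rz": 0}
    - {"tx": 0, "ty": 0, "tz": 0, "rx": 0, "ry": 0, "rz": 0}
    - {"tx": 0, "ty": 0, "tz": 0, "rx": 0, "ry": 0, "rz": 0}
    - {"tx": 0, "ty": 0, "tz": 0, "rx": 0, "ry": 0, "rz": 0}
    - {"tx": 0, "ty": 0, "tz": 0, "rx": 0, "ry": 0, "rz": 0}
  gripper: 1

```text
time: 31.45
tool_pos: [454.4, 268.5, 31.7]
tcp_rot: [3.141, 0.0, 1.659]
contact_force: [-0.0, 0.2, 0.4]
grip_width: 24.1
finger_force: 30.0
```

Request:
carry_out:
  plan:
    - {"tx": 0, "ty": 0, "tz": 10, "rx": 0, "ry": 0, "rz": 0}
    - {"tx": 0, "ty": 0, "tz": 25, "rx": 0, "ry": 0, "rz": 0}
    - {"tx": 0, "ty": 0, "tz": 30, "rx": 0, "ry": 0, "rz": 0}
    - {"tx": 0, "ty": 0, "tz": 25, "rx": 0, "ry": 0, "rz": 0}
    - {"tx": 5, "ty": -10, "tz": 5, "rx": 0, "ry": 0, "rz": 0}
    - {"tx": 10, "ty": -20, "tz": 0, "rx": 0, "ry": 0, "rz": 0}
    - {"tx": 14, "ty": -30, "tz": 0, "rx": 0, "ry": 0, "rz": 0}
    - {"tx": 14, "ty": -30, "tz": 0, "rx": 0, "ry": 0, "rz": 0}
    - {"tx": 14, "ty": -30, "tz": 0, "rx": 0, "ry": 0, "rz": 0}
    - {"tx": 14, "ty": -30, "tz": 0, "rx": 0, "ry": 0, "rz": 0}
    - {"tx": 14, "ty": -30, "tz": 0, "rx": 0, "ry": 0, "rz": 0}
    - {"tx": 14, "ty": -30, "tz": 0, "rx": 0, "ry": 0, "rz": 0}

```text
time: 32.65
tool_pos: [553.4, 56.5, 126.0]
tcp_rot: [-3.14, 0.0, 1.658]
contact_force: [0.0, 0.3, -0.9]
grip_width: 24.1
finger_force: 30.0
```

Request:
carry_out:
  plan:
    - {"tx": 14, "ty": -30, "tz": 0, "rx": 0, "ry": 0, "rz": 0}
    - {"tx": 14, "ty": -30, "tz": 0, "rx": 0, "ry": 0, "rz": 0}
    - {"tx": 10, "ty": -20, "tz": 0, "rx": 0, "ry": 0, "rz": 0}
    - {"tx": 5, "ty": -10, "tz": 0, "rx": 0, "ry": 0, "rz": 0}
    - {"tx": 0, "ty": 0, "tz": -20, "rx": 0, "ry": 0, "rz": 0}
    - {"tx": 0, "ty": 0, "tz": -25, "rx": 0, "ry": 0, "rz": 0}
    - {"tx": 0, "ty": 0, "tz": -20, "rx": 0, "ry": 0, "rz": 0}
    - {"tx": 0, "ty": 0, "tz": -15, "rx": 0, "ry": 0, "rz": 0}
    - {"tx": 0, "ty": 0, "tz": -7, "rx": 0, "ry": 0, "rz": 0}
    - {"tx": 0, "ty": 0, "tz": 0, "rx": 0, "ry": 0, "rz": 0}
    - {"tx": 0, "ty": 0, "tz": 0, "rx": 0, "ry": 0, "rz": 0}

```text
time: 33.75
tool_pos: [596.5, -31.3, 40.0]
tcp_rot: [3.141, 0.0, 1.659]
contact_force: [-0.9, 0.7, 0.2]
grip_width: 24.0
finger_force: 30.0
```

Request:
carry_out:
  plan:
    - {"tx": 0, "ty": 0, "tz": -1, "rx": 0, "ry": 0, "rz": 0}
    - {"tx": 0, "ty": 0, "tz": -1, "rx": 0, "ry": 0, "rz": 0}
    - {"tx": 0, "ty": 0, "tz": 0, "rx": 0, "ry": 0, "rz": 0}
    - {"tx": 0, "ty": 0, "tz": 0, "rx": 0, "ry": 0, "rz": 0}

```text
time: 34.15
tool_pos: [596.5, -31.5, 37.9]
tcp_rot: [3.141, 0.0, 1.659]
contact_force: [-0.5, 0.1, -1.0]
grip_width: 24.4
finger_force: 30.0
```

Request:
carry_out:
  plan:
    - {"tx": 0, "ty": 0, "tz": -0.7, "rx": 0, "ry": 0, "rz": 0}
    - {"tx": 0, "ty": 0, "tz": 0, "rx": 0, "ry": 0, "rz": 0}
    - {"tx": 0, "ty": 0, "tz": 0, "rx": 0, "ry": 0, "rz": 0}

```text
time: 34.45
tool_pos: [596.6, -31.5, 37.6]
tcp_rot: [3.141, 0.0, 1.659]
contact_force: [-0.6, 0.1, 5.6]
grip_width: 24.1
finger_force: 30.0
```

Request:
carry_out:
  plan:
    - {"tx": 0, "ty": 0, "tz": 0, "rx": 0, "ry": 0, "rz": 0}
    - {"tx": 0, "ty": 0, "tz": 0, "rx": 0, "ry": 0, "rz": 0}
    - {"tx": 0, "ty": 0, "tz": 0, "rx": 0, "ry": 0, "rz": 0}
    - {"tx": 0, "ty": 0, "tz": 0, "rx": 0, "ry": 0, "rz": 0}
    - {"tx": 0, "ty": 0, "tz": 0, "rx": 0, "ry": 0, "rz": 0}
    - {"tx": 0, "ty": 0, "tz": 20, "rx": 0, "ry": 0, "rz": 0}
    - {"tx": 0, "ty": 0, "tz": 40, "rx": 0, "ry": 0, "rz": 0}
    - {"tx": 0, "ty": 0, "tz": 40, "rx": 0, "ry": 0, "rz": 0}
    - {"tx": 0, "ty": 0, "tz": 30, "rx": 0, "ry": 0, "rz": 0}
    - {"tx": 0, "ty": 0, "tz": 0, "rx": 0, "ry": 0, "rz": 0}
    - {"tx": 0, "ty": 0, "tz": 0, "rx": 0, "ry": 0, "rz": 0}
    - {"tx": 0, "ty": 0, "tz": 0, "rx": 0, "ry": 0, "rz": 0}
  gripper: 0

```text
time: 35.65
tool_pos: [595.5, -31.3, 165.6]
tcp_rot: [-3.139, -0.001, 1.659]
contact_force: [-0.5, -0.8, -0.3]
grip_width: 91.4
finger_force: 0.0
```

Request:
carry_out:
  plan:
    - {"tx": -14, "ty": 33, "tz": 0, "rx": 0, "ry": 0, "rz": 0}
    - {"tx": -14, "ty": 33, "tz": 0, "rx": 0, "ry": 0, "rz": 0}
    - {"tx": -14, "ty": 33, "tz": 0, "rx": 0, "ry": 0, "rz": 0}
    - {"tx": -14, "ty": 33, "tz": 0, "rx": 0, "ry": 0, "rz": 0}
    - {"tx": -14, "ty": 33, "tz": 0, "rx": 0, "ry": 0, "rz": 0}
    - {"tx": -14, "ty": 33, "tz": 0, "rx": 0, "ry": 0, "rz": 0}
    - {"tx": -14, "ty": 33, "tz": 0, "rx": 0, "ry": 0, "rz": 0}
    - {"tx": -14, "ty": 33, "tz": 0, "rx": 0, "ry": 0, "rz": 0}
    - {"tx": -14, "ty": 33, "tz": 0, "rx": 0, "ry": 0, "rz": 0}
    - {"tx": -14, "ty": 33, "tz": 0, "rx": 0, "ry": 0, "rz": 0}
    - {"tx": -11, "ty": 25, "tz": 0, "rx": 0, "ry": 0, "rz": 0}
    - {"tx": -5, "ty": 10, "tz": 0, "rx": 0, "ry": 0, "rz": 0}

```text
time: 36.85
tool_pos: [438.6, 335.2, 165.4]
tcp_rot: [-3.139, 0.001, 1.661]
contact_force: [-0.5, 0.3, 0.2]
grip_width: 91.9
finger_force: 0.0
```

Request:
carry_out:
  plan:
    - {"tx": 0, "ty": 0, "tz": -20, "rx": 0, "ry": 0, "rz": 0}
    - {"tx": 0, "ty": 0, "tz": -30, "rx": 0, "ry": 0, "rz": 0}
    - {"tx": 0, "ty": 0, "tz": -30, "rx": 0, "ry": 0, "rz": 0}
    - {"tx": 0, "ty": 0, "tz": -25, "rx": 0, "ry": 0, "rz": 0}
    - {"tx": 0, "ty": 0, "tz": -13, "rx": 0, "ry": 0, "rz": 0}
    - {"tx": 0, "ty": 0, "tz": -5, "rx": 0, "ry": 0, "rz": 0}
    - {"tx": 0, "ty": 0, "tz": 0, "rx": 0, "ry": 0, "rz": 0}
    - {"tx": 0, "ty": 0, "tz": 0, "rx": 0, "ry": 0, "rz": 0}

```text
time: 37.65
tool_pos: [441.1, 333.8, 45.0]
tcp_rot: [3.14, -0.001, 1.659]
contact_force: [0.3, 0.0, 0.9]
grip_width: 91.8
finger_force: 0.0
```

Request:
carry_out:
  plan:
    - {"tx": 0, "ty": 0, "tz": 0, "rx": 0, "ry": 0, "rz": 0}
    - {"tx": 0, "ty": 0, "tz": 0, "rx": 0, "ry": 0, "rz": 0}
    - {"tx": 0, "ty": 0, "tz": 0, "rx": 0, "ry": 0, "rz": 0}
    - {"tx": 0, "ty": 0, "tz": 0, "rx": 0, "ry": 0, "rz": 0}
    - {"tx": 0, "ty": 0, "tz": 0, "rx": 0, "ry": 0, "rz": 0}
    - {"tx": 0, "ty": 0, "tz": 0, "rx": 0, "ry": 0, "rz": 0}
    - {"tx": 0, "ty": 0, "tz": 0, "rx": 0, "ry": 0, "rz": 0}
    - {"tx": 0, "ty": 0, "tz": 0, "rx": 0, "ry": 0, "rz": 0}
  gripper: 1

```text
time: 38.45
tool_pos: [440.5, 333.6, 44.1]
tcp_rot: [3.141, -0.0, 1.659]
contact_force: [0.2, -0.4, 0.0]
grip_width: 40.3
finger_force: 30.0
```

Request:
carry_out:
  plan:
    - {"tx": 0, "ty": 0, "tz": 10, "rx": 0, "ry": 0, "rz": 0}
    - {"tx": 0, "ty": 0, "tz": 20, "rx": 0, "ry": 0, "rz": 0}
    - {"tx": 0, "ty": 0, "tz": 30, "rx": 0, "ry": 0, "rz": 0}
    - {"tx": 0, "ty": 0, "tz": 30, "rx": 0, "ry": 0, "rz": 0}
    - {"tx": 7, "ty": -10.5, "tz": 10, "rx": 0, "ry": 0, "rz": 0}
    - {"tx": 14, "ty": -21, "tz": 0, "rx": 0, "ry": 0, "rz": 0}
    - {"tx": 18, "ty": -26, "tz": 0, "rx": 0, "ry": 0, "rz": 0}
    - {"tx": 18, "ty": -26, "tz": 0, "rx": 0, "ry": 0, "rz": 0}
    - {"tx": 18, "ty": -26, "tz": 0, "rx": 0, "ry": 0, "rz": 0}
    - {"tx": 18, "ty": -26, "tz": 0, "rx": 0, "ry": 0, "rz": 0}
    - {"tx": 18, "ty": -26, "tz": 0, "rx": 0, "ry": 0, "rz": 0}
    - {"tx": 18, "ty": -26, "tz": 0, "rx": 0, "ry": 0, "rz": 0}

```text
time: 39.65
tool_pos: [569.7, 143.8, 143.3]
tcp_rot: [-3.14, 0.0, 1.658]
contact_force: [0.8, 0.7, -0.1]
grip_width: 40.5
finger_force: 30.0
```

Request:
carry_out:
  plan:
    - {"tx": 18, "ty": -26, "tz": 0, "rx": 0, "ry": 0, "rz": 0}
    - {"tx": 12, "ty": -18, "tz": 0, "rx": 0, "ry": 0, "rz": 0}
    - {"tx": 5, "ty": -9, "tz": 0, "rx": 0, "ry": 0, "rz": 0}
    - {"tx": 0, "ty": 0, "tz": -15, "rx": 0, "ry": 0, "rz": 0}
    - {"tx": 0, "ty": 0, "tz": -25, "rx": 0, "ry": 0, "rz": 0}
    - {"tx": 0, "ty": 0, "tz": -25, "rx": 0, "ry": 0, "rz": 0}
    - {"tx": 0, "ty": 0, "tz": -18, "rx": 0, "ry": 0, "rz": 0}
    - {"tx": 0, "ty": 0, "tz": -9, "rx": 0, "ry": 0, "rz": 0}
    - {"tx": 0, "ty": 0, "tz": -1, "rx": 0, "ry": 0, "rz": 0}
    - {"tx": 0, "ty": 0, "tz": 0, "rx": 0, "ry": 0, "rz": 0}
    - {"tx": 0, "ty": 0, "tz": 0, "rx": 0, "ry": 0, "rz": 0}

```text
time: 40.75
tool_pos: [604.7, 93.1, 51.6]
tcp_rot: [3.141, 0.0, 1.659]
contact_force: [-0.3, -0.6, -1.1]
grip_width: 40.3
finger_force: 30.0
```

Request:
carry_out:
  plan:
    - {"tx": 0, "ty": 0, "tz": -1, "rx": 0, "ry": 0, "rz": 0}
    - {"tx": 0, "ty": 0, "tz": 0, "rx": 0, "ry": 0, "rz": 0}
    - {"tx": 0, "ty": 0, "tz": 0, "rx": 0, "ry": 0, "rz": 0}

```text
time: 41.05
tool_pos: [604.5, 93.1, 50.2]
tcp_rot: [3.141, 0.0, 1.659]
contact_force: [-0.2, -0.8, -0.7]
grip_width: 40.4
finger_force: 30.0
```

Request:
carry_out:
  plan:
    - {"tx": 0, "ty": 0, "tz": -0.7, "rx": 0, "ry": 0, "rz": 0}
    - {"tx": 0, "ty": 0, "tz": 0, "rx": 0, "ry": 0, "rz": 0}
    - {"tx": 0, "ty": 0, "tz": 0, "rx": 0, "ry": 0, "rz": 0}

```text
time: 41.35
tool_pos: [604.6, 93.0, 49.7]
tcp_rot: [3.141, 0.0, 1.659]
contact_force: [-0.9, -1.4, 3.4]
grip_width: 40.3
finger_force: 30.0
```

Request:
carry_out:
  plan:
    - {"tx": 0, "ty": 0, "tz": 0, "rx": 0, "ry": 0, "rz": 0}
    - {"tx": 0, "ty": 0, "tz": 0, "rx": 0, "ry": 0, "rz": 0}
    - {"tx": 0, "ty": 0, "tz": 0, "rx": 0, "ry": 0, "rz": 0}
    - {"tx": 0, "ty": 0, "tz": 0, "rx": 0, "ry": 0, "rz": 0}
    - {"tx": 0, "ty": 0, "tz": 0, "rx": 0, "ry": 0, "rz": 0}
    - {"tx": 0, "ty": 0, "tz": 20, "rx": 0, "ry": 0, "rz": 0}
    - {"tx": 0, "ty": 0, "tz": 40, "rx": 0, "ry": 0, "rz": 0}
    - {"tx": 0, "ty": 0, "tz": 40, "rx": 0, "ry": 0, "rz": 0}
    - {"tx": 0, "ty": 0, "tz": 30, "rx": 0, "ry": 0, "rz": 0}
    - {"tx": 0, "ty": 0, "tz": 0, "rx": 0, "ry": 0, "rz": 0}
    - {"tx": 0, "ty": 0, "tz": 0, "rx": 0, "ry": 0, "rz": 0}
    - {"tx": 0, "ty": 0, "tz": 0, "rx": 0, "ry": 0, "rz": 0}
  gripper: 0

```text
time: 42.55
tool_pos: [603.6, 93.0, 177.8]
tcp_rot: [-3.139, -0.0, 1.659]
contact_force: [0.1, 0.0, -0.6]
grip_width: 91.6
finger_force: 0.0
```

Request:
carry_out:
  plan:
    - {"tx": -17, "ty": 29, "tz": 0, "rx": 0, "ry": 0, "rz": 0}
    - {"tx": -17, "ty": 29, "tz": 0, "rx": 0, "ry": 0, "rz": 0}
    - {"tx": -17, "ty": 29, "tz": 0, "rx": 0, "ry": 0, "rz": 0}
    - {"tx": -17, "ty": 29, "tz": 0, "rx": 0, "ry": 0, "rz": 0}
    - {"tx": -17, "ty": 29, "tz": 0, "rx": 0, "ry": 0, "rz": 0}
    - {"tx": -17, "ty": 29, "tz": 0, "rx": 0, "ry": 0, "rz": 0}
    - {"tx": -17, "ty": 29, "tz": 0, "rx": 0, "ry": 0, "rz": 0}
    - {"tx": -17, "ty": 29, "tz": 0, "rx": 0, "ry": 0, "rz": 0}
    - {"tx": -17, "ty": 29, "tz": 0, "rx": 0, "ry": 0, "rz": 0}
    - {"tx": -17, "ty": 29, "tz": 0, "rx": 0, "ry": 0, "rz": 0}
    - {"tx": -4, "ty": 10, "tz": 0, "rx": 0, "ry": 0, "rz": 0}
    - {"tx": -2, "ty": 5, "tz": 0, "rx": 0, "ry": 0, "rz": 0}

```text
time: 43.75
tool_pos: [427.5, 398.5, 178.0]
tcp_rot: [-3.14, 0.001, 1.661]
contact_force: [1.2, -0.3, -0.3]
grip_width: 91.6
finger_force: 0.0
```

Request:
carry_out:
  plan:
    - {"tx": 0, "ty": 0, "tz": -20, "rx": 0, "ry": 0, "rz": 0}
    - {"tx": 0, "ty": 0, "tz": -30, "rx": 0, "ry": 0, "rz": 0}
    - {"tx": 0, "ty": 0, "tz": -30, "rx": 0, "ry": 0, "rz": 0}
    - {"tx": 0, "ty": 0, "tz": -30, "rx": 0, "ry": 0, "rz": 0}
    - {"tx": 0, "ty": 0, "tz": -15, "rx": 0, "ry": 0, "rz": 0}
    - {"tx": 0, "ty": 0, "tz": -8, "rx": 0, "ry": 0, "rz": 0}
    - {"tx": 0, "ty": 0, "tz": 0, "rx": 0, "ry": 0, "rz": 0}
    - {"tx": 0, "ty": 0, "tz": 0, "rx": 0, "ry": 0, "rz": 0}

```text
time: 44.55
tool_pos: [429.2, 397.9, 46.9]
tcp_rot: [3.141, -0.0, 1.658]
contact_force: [0.3, -0.3, -0.5]
grip_width: 91.4
finger_force: 0.0
```

Request:
carry_out:
  plan:
    - {"tx": 0, "ty": 0, "tz": 0, "rx": 0, "ry": 0, "rz": 0}
    - {"tx": 0, "ty": 0, "tz": 0, "rx": 0, "ry": 0, "rz": 0}
    - {"tx": 0, "ty": 0, "tz": 0, "rx": 0, "ry": 0, "rz": 0}
    - {"tx": 0, "ty": 0, "tz": 0, "rx": 0, "ry": 0, "rz": 0}
    - {"tx": 0, "ty": 0, "tz": 0, "rx": 0, "ry": 0, "rz": 0}
    - {"tx": 0, "ty": 0, "tz": 0, "rx": 0, "ry": 0, "rz": 0}
    - {"tx": 0, "ty": 0, "tz": 0, "rx": 0, "ry": 0, "rz": 0}
    - {"tx": 0, "ty": 0, "tz": 0, "rx": 0, "ry": 0, "rz": 0}
  gripper: 1

```text
time: 45.35
tool_pos: [428.6, 398.1, 46.4]
tcp_rot: [3.141, -0.0, 1.659]
contact_force: [-0.2, -0.4, 0.3]
grip_width: 33.9
finger_force: 29.9
```

Request:
carry_out:
  plan:
    - {"tx": 0, "ty": 0, "tz": 10, "rx": 0, "ry": 0, "rz": 0}
    - {"tx": 0, "ty": 0, "tz": 20, "rx": 0, "ry": 0, "rz": 0}
    - {"tx": 0, "ty": 0, "tz": 30, "rx": 0, "ry": 0, "rz": 0}
    - {"tx": 2, "ty": -6, "tz": 30, "rx": 0, "ry": 0, "rz": 0}
    - {"tx": 4, "ty": -12, "tz": 20, "rx": 0, "ry": 0, "rz": 0}
    - {"tx": 7, "ty": -22, "tz": 10, "rx": 0, "ry": 0, "rz": 0}
    - {"tx": 10.4, "ty": -33, "tz": 0, "rx": 0, "ry": 0, "rz": 0}
    - {"tx": 10.4, "ty": -33, "tz": 0, "rx": 0, "ry": 0, "rz": 0}
    - {"tx": 10.4, "ty": -33, "tz": 0, "rx": 0, "ry": 0, "rz": 0}
    - {"tx": 10.4, "ty": -33, "tz": 0, "rx": 0, "ry": 0, "rz": 0}
    - {"tx": 10.4, "ty": -33, "tz": 0, "rx": 0, "ry": 0, "rz": 0}
    - {"tx": 10.4, "ty": -33, "tz": 0, "rx": 0, "ry": 0, "rz": 0}

```text
time: 46.55
tool_pos: [503.9, 158.7, 167.0]
tcp_rot: [3.141, -0.0, 1.659]
contact_force: [0.9, -0.3, -0.6]
grip_width: 33.9
finger_force: 29.9
```

Request:
carry_out:
  plan:
    - {"tx": 10.4, "ty": -33, "tz": 0, "rx": 0, "ry": 0, "rz": 0}
    - {"tx": 10.4, "ty": -33, "tz": 0, "rx": 0, "ry": 0, "rz": 0}
    - {"tx": 10.4, "ty": -33, "tz": 0, "rx": 0, "ry": 0, "rz": 0}
    - {"tx": 6, "ty": -17, "tz": 0, "rx": 0, "ry": 0, "rz": 0}
    - {"tx": 2.4, "ty": -8.3, "tz": 0, "rx": 0, "ry": 0, "rz": 0}
    - {"tx": 0, "ty": 0, "tz": -20, "rx": 0, "ry": 0, "rz": 0}
    - {"tx": 0, "ty": 0, "tz": -30, "rx": 0, "ry": 0, "rz": 0}
    - {"tx": 0, "ty": 0, "tz": -30, "rx": 0, "ry": 0, "rz": 0}
    - {"tx": 0, "ty": 0, "tz": -20, "rx": 0, "ry": 0, "rz": 0}
    - {"tx": 0, "ty": 0, "tz": -12, "rx": 0, "ry": 0, "rz": 0}
    - {"tx": 0, "ty": 0, "tz": 0, "rx": 0, "ry": 0, "rz": 0}
    - {"tx": 0, "ty": 0, "tz": 0, "rx": 0, "ry": 0, "rz": 0}

```text
time: 47.75
tool_pos: [543.8, 36.0, 55.1]
tcp_rot: [3.141, 0.0, 1.659]
contact_force: [0.3, -0.1, 0.3]
grip_width: 33.8
finger_force: 29.9
```

Request:
carry_out:
  plan:
    - {"tx": 0, "ty": 0, "tz": -1, "rx": 0, "ry": 0, "rz": 0}
    - {"tx": 0, "ty": 0, "tz": 0, "rx": 0, "ry": 0, "rz": 0}
    - {"tx": 0, "ty": 0, "tz": 0, "rx": 0, "ry": 0, "rz": 0}

```text
time: 48.05
tool_pos: [543.6, 35.7, 53.9]
tcp_rot: [3.141, 0.0, 1.659]
contact_force: [-0.1, 0.7, -1.3]
grip_width: 34.1
finger_force: 29.9
```

Request:
carry_out:
  plan:
    - {"tx": 0, "ty": 0, "tz": -1, "rx": 0, "ry": 0, "rz": 0}
    - {"tx": 0, "ty": 0, "tz": -0.8, "rx": 0, "ry": 0, "rz": 0}
    - {"tx": 0, "ty": 0, "tz": 0, "rx": 0, "ry": 0, "rz": 0}
    - {"tx": 0, "ty": 0, "tz": 0, "rx": 0, "ry": 0, "rz": 0}

```text
time: 48.45
tool_pos: [543.6, 35.7, 52.0]
tcp_rot: [3.141, 0.0, 1.659]
contact_force: [-0.6, 0.1, 4.2]
grip_width: 33.8
finger_force: 29.9
```

Request:
carry_out:
  plan:
    - {"tx": 0, "ty": 0, "tz": 0, "rx": 0, "ry": 0, "rz": 0}
    - {"tx": 0, "ty": 0, "tz": 0, "rx": 0, "ry": 0, "rz": 0}
    - {"tx": 0, "ty": 0, "tz": 0, "rx": 0, "ry": 0, "rz": 0}
    - {"tx": 0, "ty": 0, "tz": 0, "rx": 0, "ry": 0, "rz": 0}
    - {"tx": 0, "ty": 0, "tz": 0, "rx": 0, "ry": 0, "rz": 0}
    - {"tx": 0, "ty": 0, "tz": 20, "rx": 0, "ry": 0, "rz": 0}
    - {"tx": 0, "ty": 0, "tz": 40, "rx": 0, "ry": 0, "rz": 0}
    - {"tx": 0, "ty": 0, "tz": 40, "rx": 0, "ry": 0, "rz": 0}
    - {"tx": 0, "ty": 0, "tz": 30, "rx": 0, "ry": 0, "rz": 0}
    - {"tx": -4, "ty": 30, "tz": 0, "rx": 0, "ry": 0, "rz": 0}
    - {"tx": -8, "ty": 40, "tz": 0, "rx": 0, "ry": 0, "rz": 0}
    - {"tx": -10, "ty": 40, "tz": 0, "rx": 0, "ry": 0, "rz": 0}
  gripper: 0

```text
time: 49.65
tool_pos: [521.4, 146.5, 181.8]
tcp_rot: [3.141, -0.0, 1.657]
contact_force: [-0.1, 0.9, -0.3]
grip_width: 92.0
finger_force: 0.0
```

Request:
carry_out:
  plan:
    - {"tx": -10, "ty": 40, "tz": 0, "rx": 0, "ry": 0, "rz": 0}
    - {"tx": -10, "ty": 40, "tz": 0, "rx": 0, "ry": 0, "rz": 0}
    - {"tx": -10, "ty": 40, "tz": 0, "rx": 0, "ry": 0, "rz": 0}
    - {"tx": -10, "ty": 40, "tz": 0, "rx": 0, "ry": 0, "rz": 0}
    - {"tx": -10, "ty": 40, "tz": 0, "rx": 0, "ry": 0, "rz": 0}
    - {"tx": -10, "ty": 40, "tz": 0, "rx": 0, "ry": 0, "rz": 0}
    - {"tx": 0, "ty": 0, "tz": 0, "rx": 0, "ry": 0, "rz": 0}
    - {"tx": 0, "ty": 0, "tz": 0, "rx": 0, "ry": 0, "rz": 0}

```text
time: 50.45
tool_pos: [460.8, 386.2, 181.1]
tcp_rot: [-3.141, 0.001, 1.661]
contact_force: [-1.0, 0.4, 0.6]
grip_width: 92.3
finger_force: 0.0
```

```bash
python3 -c "
from h import *
pic('g6.png',dict(scene=(225,165,100,100),top=(215,155,100,90)))
pic('g7.png',dict(top=(215,155,200,130)),f=2)
print(bot.get_obs()['tool_pos'])"
```

```text
[461.79673584 384.60509492 181.47367845]
```

View pics/g6.png

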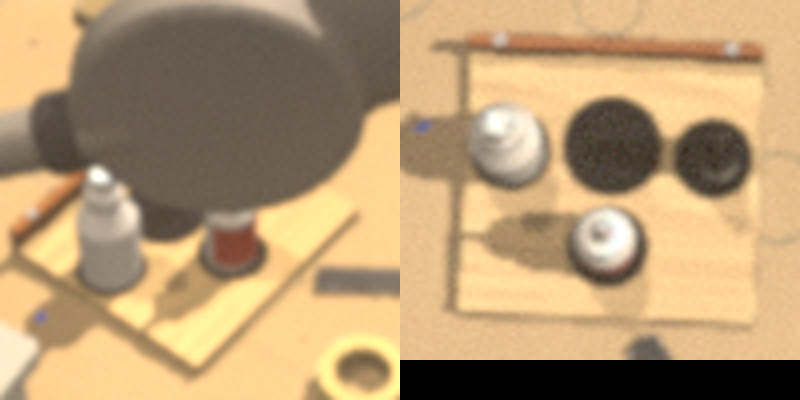

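View pics/g7.png

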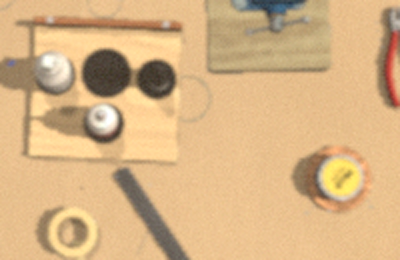

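All three bottles stand upright on their own marks, and the tin is centred on the cork. In the top crop the bottles are at (508,145), (607,240) and (712,158). The tin is at (341,178) in the wider view. Handing in.

```bash
python3 -c "
from plant import bot
print(bot.close_job())"
```

```text
the job is handed in; nothing more can be done
None
```

The putty tin is in the middle of the cork disc, all three bottles are upright on their original marks on the stand, and the job was handed in at about 51 s of the 144 s allowed.

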